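Close the snap back of a pendant watch in the case tongs

TASK

The steel pendant watch in the wooden rack has a new battery, but its back still stands proud: stand it between the dies of the bench tongs, let go of it, and squeeze the two red handles together gently. Feel the resistance of the back rise and then give as it snaps fully home, and stop there: squeezing on would crack the glass. Then let the handles open and stand the watch upright again in a free slot of the rack, without disturbing anything else.

Things in the scene. Friction and masses are not known exactly. Their poses are not given: they have to be found in the camera images.
- watch_center (a point): Centre of the case of the steel pendant watch: a 46 mm disc standing on edge, white dial, about 90 g. z points up to the bail; x lies level in the plane of the disc; the glass faces -y (its face at y = -6.5 mm), the back faces +y (its face at y = +9.5 mm while proud, +6.5 mm when home; the watch is then 13 mm thick).
- watch_bail (a point): Middle of the watch's bail, the solid steel block on top of the case by which to hold it from above: 14 mm along the watch's x, 9 mm along its y, 20 mm tall, from 22.5 to 42.5 mm above the centre of the case. Keep fingertips above the case (23 mm above its centre).
- watch_back (a joint): How far the snap back has gone into the watch case (m): 0 = proud by 3 mm as found, 0.003 = fully home. Pressed by a die, it resists with up to about 20 N over the first half of its travel, then gives way, pulls itself home and stays. Once it is home the glass takes the load: no more than 20 N between a die and the watch then, and never more than 40 N.
- tongs: Case-closing tongs on a fixed grey bench stand (base 160 x 90 mm). Origin on the table below the watch seat. Two levers lie level, side by side along x, hinged on one upright pin at x = +55 mm, handles towards -x. Each carries a white die facing the seat along y. No part is higher than 72 mm.
- seat (a point): Watch seat of the tongs, 62 mm above the table: where the centre of the watch case lies when it stands in the white V cradle between the dies, its disc along the tongs' x (either face to either die). The cradle lets the watch slide along y. The open dies are 24 to 28 mm apart and need not be centred: the die on the brass screw (-y side) is set differently each time.
- handle_mid (a point): Midway between the red handles, 62 mm above the table, 145 mm from the hinge (2.6 times the dies' distance). Handles: 11 mm thick, 20 mm tall, 40 mm either way along x. Over their outsides here: 68 mm open, 47 to 36 mm when the dies meet the watch, about 8 mm less when the back is home. Squeeze along y: springs 1.5 to 3 N a handle, 7 to 9 N more to snap the back, then free; once home 4 N more per mm.
- lever_left (a joint): Angle of the lever on the tongs' +y side (rad): 0 = fully open (rest; a spring opens each lever, and each swings on its own), grows as its handle is squeezed inwards, stop at 0.155. The dies meet the watch somewhere at 0.07 to 0.11, depending on the screw; the back is home about 0.03 rad further on.
- lever_right (a joint): Angle of the lever on the tongs' -y side (rad), the one with the brass screw: 0 = fully open (rest), grows as its handle is squeezed inwards, stop at 0.155.
- rack: Fixed wooden rack, 76 x 156 mm, 32 mm tall, origin under its centre. Three slots, 50 mm apart along its y, each 20 mm wide, run along its x; a cork V in each carries a watch upright with its disc along the rack's x.
- slot0 (a point): Where the centre of a watch case lies when it stands in the slot at the rack's -y end, 36 mm above the table. The watches start in the two end slots, the middle one is free.
- slot1 (a point): The same for the middle slot of the rack, free at the start.
- slot2 (a point): The same for the slot at the rack's +y end.
- gold_watch_center (a point): Centre of the case of a finished brass watch with a blue dial, of the same size, in another slot of the rack. To be left alone.
- loupe_mid (a point): Middle of a black eye loupe, 34 mm across and 30 mm tall, standing on the bench. To be left alone.
- oil_mid (a point): Middle of a small oil bottle with a red cap, 34 mm across and 65 mm tall, standing on the bench. To be left alone.
- mallet: Wooden mallet, 240 mm long, lying on the bench beyond the work. To be left alone.
There are look-alikes about, which are no part of the job. There is more than one size of the tongs; the one meant has the size given above.

How it is judged:
On the way, in this order (a step that is already met when the one before it is completed fails the run):
1. the watch stands between the dies of the tongs with its back still proud, let go (distance between watch_center and seat below 0.009 m and value of joint watch_back below 0.001 m and contact force between the fingers and watch below 0.1 N), for 0.2 s.
2. the back snaps home while the watch stands in the tongs (distance between watch_center and seat below 0.009 m and value of joint watch_back above 0.0025 m), for 0.2 s.
At the end, for the whole second after the job is handed in: The back is fully home (at least 2.5 of its 3 mm), the watch stands let go in a free slot of the rack, upright within 0.3 rad, its centre within 7 mm of the slot's point, at rest; the tongs are open (levers below 0.03 rad) (value of joint watch_back above 0.0025 m and angle between watch_center's own z axis and vertical below 0.3 rad and (distance between watch_center and slot0 below 0.007 m or distance between watch_center and slot1 below 0.007 m or distance between watch_center and slot2 below 0.007 m) and linear speed of watch below 0.02 m/s and value of joint each of lever_left, lever_right below 0.03 rad); the robot touches nothing.
It fails at once if a die presses the watch with more than 40 N (contact force between any of lever_left, lever_right and watch above 40 N).
It fails at once if once the back is home, a die still presses the watch with more than 20 N (value of joint watch_back above 0.0025 m and contact force between any of lever_left, lever_right and watch above 20 N).
It fails at once if the gripper itself pushes on the back with more than 6 N (contact force between the fingers and watch_back above 6 N).
It fails at once if the brass watch, the loupe, the oil bottle or the mallet is moved by more than 15 mm (distance of any of gold_watch_center, loupe_mid, oil_mid, mallet from where it was at the start of the episode above 0.015 m).
It also fails if it takes over 72 s, if anything falls off the work surface, if the arm or the gripper's body presses on something with over 40 N, if the wrist force passes 120 N, or if a joint passes its speed limit or range.

ROBOT

A 6-joint arm with a two-finger parallel gripper is mounted at the origin on the work surface. World frame = base frame: x ahead of the robot, y to its left, z up, the work surface at z = 0. Lengths are in m, angles in rad, forces in N, time in s.
With the tool pointing down it reaches from about 0.375 to 0.975 m from the base axis. Payload 3.8 kg.
Tool frame: the origin (TCP) lies on the centre line of the jaws, within the pads' length; the fingertips stand 22 mm ahead of it and the grasp point (between the pads) lies 3 mm ahead of it; z points along the fingers, x is the direction in which the jaws open and shut, and the axes are right-handed (so a half turn about z gives the same grasp; the last joint's range is limited). The gripper opens to 85 mm and grips with 20 to 120 N. Pads are 22 mm wide; open, the fingers measure 114 mm over their backs; the gripper's body (76 mm by 85 mm) begins 54 mm behind the grasp point. The pads swing forward as they close: fully open they stand 13 mm farther back than shut.
Start: joints at [-1.168, 0.264, 1.604, -0, 1.274, -0.037], TCP at [0.287, -0.611, 0.253] pointing down, gripper open.
Joint ranges: [-2.63, 2.63], [-0.94, 2.18], [0.31, 2.57], [-1.31, 4.45], [0, 2.66], [-2.55, 2.55]. Speed limits (rad/s): [2.57, 2.57, 3.14, 3.14, 3.14, 3.14].

INTERFACE

Orientations are given as a rotation vector (axis times angle).
In Python, from workcell import bot, viewer gives the robot as it stands.
- The arm moves only by the tool move_arm, never from a script. Its argument "series" is text: rows parted by semicolons, each of 7 numbers parted by spaces: the turn, a rotation vector about the tool's x, y, z scaled (see below), then the shift along the tool's x, y, z scaled (see below), then the opening, from -1 (shut) to 1 (fully open). A call has exactly 8 rows; each row is the pose to reach, as a shift and turn from the pose commanded when the call began, along the tool's axes at that moment; what a row does not reach only later rows make up. The controller multiplies each number of a shift by 100 mm and each number of a turn by 120 degrees. A row lasts 1/10 s, in which the tool goes at most 50 mm and 8.59 degrees, less where a joint would pass 70% of its speed; a pose out of reach is approached as far as the arm can. A call with a number of a shift or a turn outside -1 to 1 is refused whole. A call with a gripper value outside its range is refused whole. The fingers move at their own pace and stop on an object; "squeeze" is the grip in N (left out, the last holds). Time passes only in rows, so rows that repeat a pose let the fingers close, or fill a call up. It gives the time, the measured TCP pose, the force and the opening at its end, in the units of the state.
- bot.read_state(): the state, without advancing time (a new reading comes with each control period).
- viewer.read_camera(name): name is "scene" or "top"; returns a dict with "pixels" (420x560x3 uint8, red, green, blue), "K" (3x3 intrinsics, pixels), "dist" ([k1, k2, p1, p2, k3] as OpenCV has them; the pictures are not rectified), "world_to_cam" (4x4, takes a point from world to camera coordinates). Camera axes: x right, y up, looking along -z (the intrinsics and any distortion apply to the point x, -y, -z); pixel columns grow to the right and rows downward; lengths in m; the calibration is good to about 2 mm. A picture is of the moment at which its call begins. There is no depth.
- bot.finish_job(): hands the job in, once; it reports no verdict.
The state is a dict: "time": time; "q": joint angles; "joint_vel": joint speeds; "joint_torque": joint torques, N m; "tool_pos": TCP position; "tcp_rot": TCP orientation; "wrist_force": force on the tool from outside, world axes, zero at the start; "torque": the same for the moment, N m; "width": opening from 0.0 (shut) to 1.0 (fully open).
Only numpy, scipy, OpenCV 4.12 (cv2) and the standard library are available. Lean on these libraries where they do the work, as an engineer would, in place of code of your own. Each camera call takes 0.05 s, during which the arm holds its last target.

## Working session

There is one attempt and no reset: what is moved stays moved. The work goes in short steps, Python scripts to look and compute and a tool call to move; the robot and the scene stay as the last step left them, time stands still between calls to the robot, and variables do not carry over. Pictures are saved under pics/ and viewed, and the job is handed in when it is done.

Besides the shell and the picture viewer there is one more tool, called by a JSON object that holds its "op" and its "data", one argument or row to a line. move_arm: Moves the arm, as the interface text tells. Its arguments: {"type":"object","properties":{"series":{"type":"string"},"squeeze":{"type":"number"}},"required":["series"]}

```bash
mkdir -p pics; ls; python3 - <<'E'
from workcell import bot, viewer
import cv2,numpy as np
for n in ("scene","top"):
    d=viewer.read_camera(n)
    cv2.imwrite(f"pics/{n}0.png",d["pixels"][:,:,::-1])
    print(n,d["K"],d["dist"],np.round(d["world_to_cam"],4))
    np.savez(f"{n}0.npz",**{k:np.array(v) for k,v in d.items()})
print(bot.read_state())
E
```

```text
pics
scene [[411.66717603   0.         279.93003242]
 [  0.         411.66717603 211.3594809 ]
 [  0.           0.           1.        ]] [-0.09980141  0.          0.          0.          0.        ] [[-7.7050e-01  6.3750e-01 -1.1000e-03  5.4140e-01]
 [-4.6650e-01 -5.6260e-01  6.8250e-01  1.5260e-01]
 [ 4.3450e-01  5.2640e-01  7.3090e-01 -1.2604e+00]
 [ 0.0000e+00  0.0000e+00  0.0000e+00  1.0000e+00]]
top [[390.15393455   0.         279.72780031]
 [  0.         390.15393455 207.28276433]
 [  0.           0.           1.        ]] [-0.06682022  0.          0.          0.          0.        ] [[ 8.4000e-03 -1.0000e+00  1.0000e-03 -1.5330e-01]
 [ 9.9610e-01  8.4000e-03  8.7300e-02 -6.1460e-01]
 [-8.7300e-02  2.0000e-04  9.9620e-01 -1.0165e+00]
 [ 0.0000e+00  0.0000e+00  0.0000e+00  1.0000e+00]]
{'time': 0.1, 'q': array([-1.16791106e+00,  2.64707946e-01,  1.60525386e+00, -2.08365655e-05,
        1.27366951e+00, -3.68802157e-02]), 'joint_vel': array([-1.72267231e-03, -1.68282276e-05, -3.52147667e-03,  6.05772122e-04,
        2.14489557e-03, -7.00683510e-04]), 'joint_torque': array([-2.00123900e-04, -5.16709721e+01, -3.68589771e+01, -1.39223671e-04,
        6.31834060e-03,  3.27224711e-06]), 'tool_pos': array([ 0.28713001, -0.61020852,  0.25205729]), 'tcp_rot': array([-2.65152878,  1.68280686,  0.00265542]), 'wrist_force': array([-0.19057075,  0.11226267,  0.6680444 ]), 'torque': array([ 0.01549198, -0.05505662, -0.01088305]), 'width': 1.0001048856254275}
```

View pics/scene0.png

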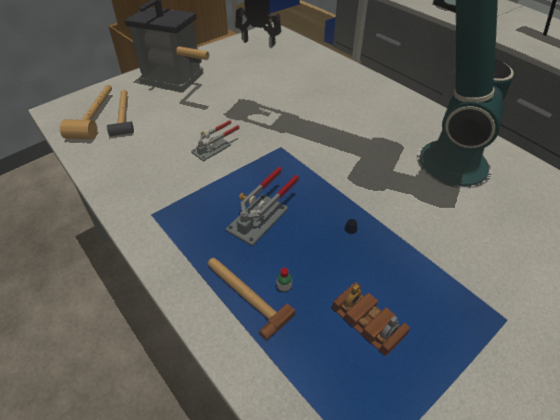

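View pics/top0.png

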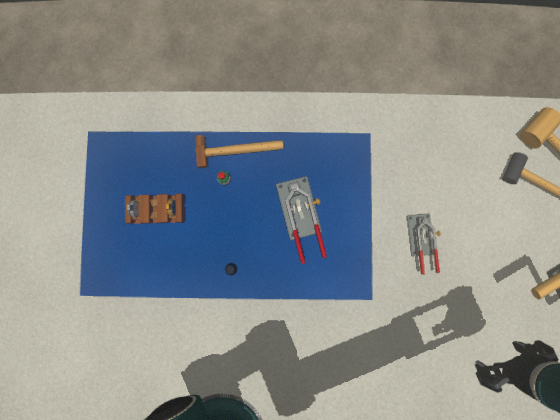

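The scene view shows the rack at (370,317), with brass left and steel right, and the large tongs at (262,210). The small tongs are at (212,145). In the top view the rack is at (155,208), the large tongs at (300,215) and the small tongs at (422,240). I'll enlarge these and check their sizes.

```bash
cat > h.py <<'E'
import cv2,numpy as np
from workcell import bot,viewer
F=np.diag([1.,-1,-1])
def cam(n,save=None):
    d=viewer.read_camera(n)
    d={k:np.array(v) for k,v in d.items()}
    if save: cv2.imwrite(f"pics/{save}.png",d["pixels"][:,:,::-1]); np.savez(f"{save}.npz",**d)
    return d
def load(s): return dict(np.load(s+".npz"))
def ray(d,uv):
    p=cv2.undistortPoints(np.array(uv,float).reshape(-1,1,2),d["K"],d["dist"]).reshape(-1,2)
    R=d["world_to_cam"][:3,:3];t=d["world_to_cam"][:3,3]
    v=np.c_[p[:,0],-p[:,1],-np.ones(len(p))]@R
    return -R.T@t, v/np.linalg.norm(v,axis=1)[:,None]
def onz(d,uv,z):
    c,v=ray(d,uv); return c+v*((z-c[2])/v[:,2])[:,None]
def proj(d,P):
    P=np.array(P,float).reshape(-1,3);M=d["world_to_cam"]
    q=(P@M[:3,:3].T+M[:3,3])@F
    return cv2.projectPoints(q,np.zeros(3),np.zeros(3),d["K"],d["dist"])[0].reshape(-1,2)
def tri(d1,u1,d2,u2):
    c1,v1=ray(d1,u1);c2,v2=ray(d2,u2);out=[]
    for a,b in zip(v1,v2):
        A=np.c_[a,-b];s=np.linalg.lstsq(A,c2-c1,rcond=None)[0]
        p,q=c1+s[0]*a,c2+s[1]*b; out.append((*(p+q)/2,np.linalg.norm(p-q)))
    return np.array(out)
def crop(d,x0,y0,x1,y1,s,name):
    im=d["pixels"][y0:y1,x0:x1,::-1]
    cv2.imwrite(f"pics/{name}.png",cv2.resize(im,None,fx=s,fy=s,interpolation=cv2.INTER_CUBIC))
E
python3 - <<'E'
from h import *
t=load("top0");s=load("scene0")
crop(t,265,165,345,275,5,"t_tongs");crop(t,110,180,200,235,8,"t_rack")
crop(s,215,155,310,250,6,"s_tongs");crop(s,325,275,415,360,6,"s_rack")
E
```

```text
(no output)
```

View pics/t_tongs.png

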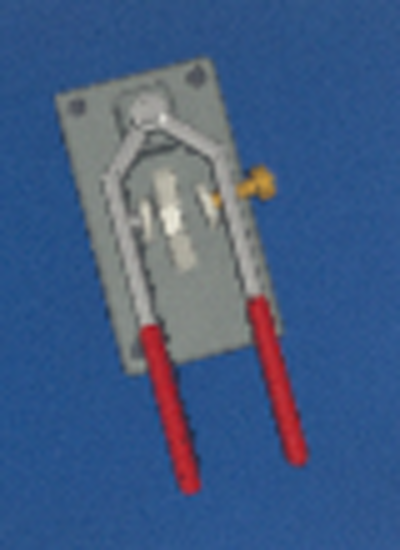

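View pics/t_rack.png

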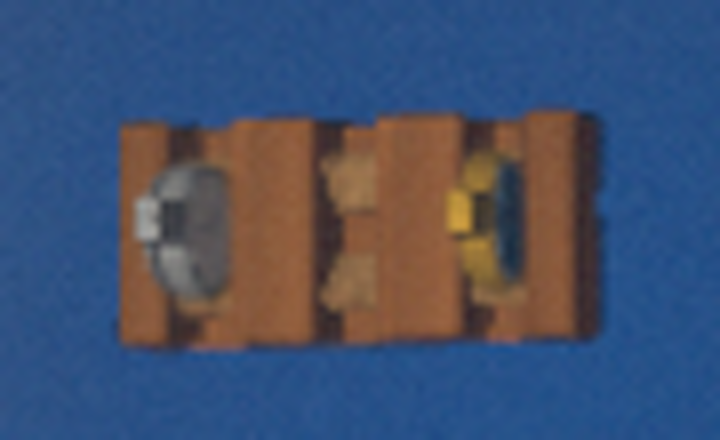

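View pics/s_tongs.png

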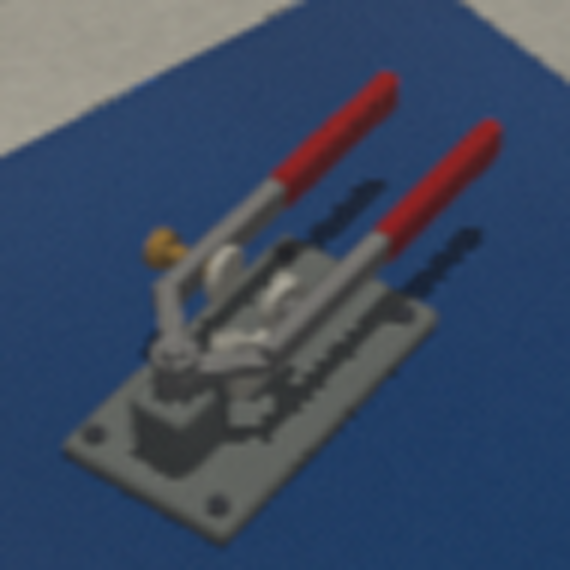

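View pics/s_rack.png

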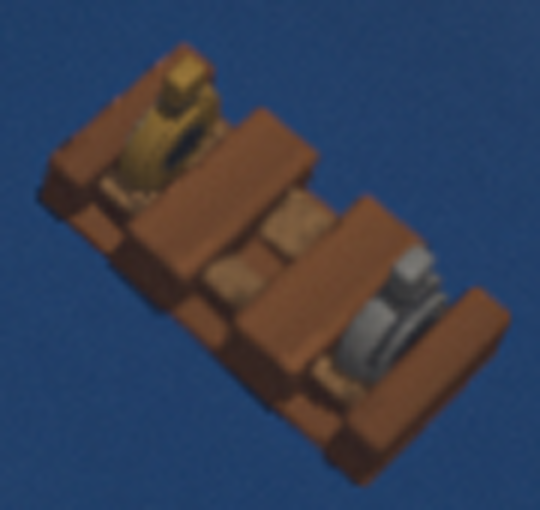

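```bash
python3 - <<'E'
from h import *
t=load("top0");s=load("scene0")
print("cams",ray(t,[[280,210]])[0],ray(s,[[280,210]])[0])
c=lambda P,sc,o:(np.array(P,float)+.5)/sc-.5+np.array(o)
# rack top corners
rt=onz(t,c([[121,124],[575,112],[575,338],[121,345]],8,(110,180)),.032)
print("rack top",rt.round(4));
rs=onz(s,c([[185,45],[510,315],[360,452],[50,160]],6,(325,275)),.032)
print("rack scene",rs.round(4), "ctr",rt.mean(0).round(4),rs.mean(0).round(4))
print("rack sizes",np.linalg.norm(rt-np.roll(rt,-1,0),axis=1).round(4),np.linalg.norm(rs-np.roll(rs,-1,0),axis=1).round(4))
# bail top centre
def show(n,a,b): print(n,tri(t,a,s,b).round(4))
show("steel bail top",c([[147,218]],8,(110,180)),c([[415,262]],6,(325,275)))
show("gold bail top",c([[461,211]],8,(110,180)),c([[188,75]],6,(325,275)))
# tongs base corners top view TL TR BR BL
uv=c([[56,97],[210,58],[282,332],[127,375]],5,(265,165))
for z in (.0,.01,.02):
  b=onz(t,uv,z);print("base",z,b.mean(0).round(4),np.linalg.norm(b-np.roll(b,-1,0),axis=1).round(4), np.degrees(np.arctan2(*(b[0]-b[3])[[1,0]])),np.degrees(np.arctan2(*(b[1]-b[2])[[1,0]])))
# small tongs base long side
print("small base", np.linalg.norm(np.diff(onz(t,[[408,215],[411,273]],0.01),axis=0)), "pixel approx")
show("handle ends L,R (tips)",c([[189,488],[297,462]],5,(265,165)),c([[490,125],[388,78]],6,(215,155)))
show("handle inner ends",c([[149,328],[258,299]],5,(265,165)),c([[385,245],[280,190]],6,(215,155)))
show("pivot top",c([[148,105]],5,(265,165)),c([[177,348]],6,(215,155)))
E
```

```text
cams [ 0.52482699 -0.14793848  1.06638471] [1.03594807 0.40413976 0.817677  ]
rack top [[0.645  0.2702 0.032 ]
 [0.6501 0.1156 0.032 ]
 [0.5744 0.1133 0.032 ]
 [0.5705 0.267  0.032 ]]
rack scene [[0.577  0.116  0.032 ]
 [0.5713 0.2679 0.032 ]
 [0.6501 0.2671 0.032 ]
 [0.6509 0.1187 0.032 ]] ctr [0.61   0.1916 0.032 ] [0.6123 0.1924 0.032 ]
rack sizes [0.1547 0.0758 0.1538 0.0746] [0.1521 0.0788 0.1484 0.074 ]
steel bail top [[0.6087 0.2421 0.079  0.0017]]
gold bail top [[0.6119 0.1409 0.0762 0.002 ]]
base 0.0 [ 0.618  -0.1992  0.    ] [0.0879 0.1561 0.0879 0.1577] 14.730583614117622 14.737583322814904
base 0.01 [ 0.6171 -0.1988  0.01  ] [0.0871 0.1547 0.0871 0.1563] 14.730583614117622 14.737583322814913
base 0.02 [ 0.6163 -0.1983  0.02  ] [0.0862 0.1532 0.0863 0.1548] 14.730583614117613 14.737583322814894
small base 0.15732665318626513 pixel approx
handle ends L,R (tips) [[ 0.4733 -0.2071  0.0715  0.0011]
 [ 0.4869 -0.2623  0.0701  0.0017]]
handle inner ends [[ 0.5535 -0.186   0.0624  0.0012]
 [ 0.5685 -0.2416  0.0638  0.0021]]
pivot top [[ 0.6666 -0.1839  0.0763  0.0026]]
```

```bash
python3 - <<'E'
from h import *
t=load("top0");s=load("scene0")
crop(t,280,180,335,235,11,"t2");crop(s,228,190,275,235,14,"s2")
crop(t,400,205,445,280,7,"tsmall")
E
```

```text
(no output)
```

View pics/t2.png

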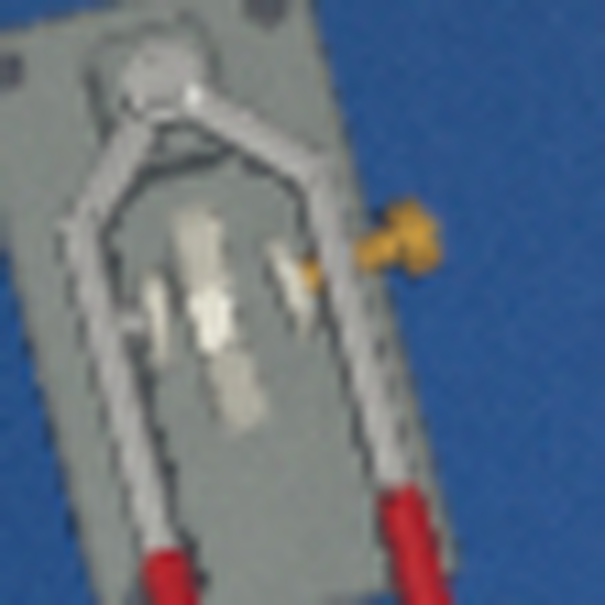

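View pics/s2.png

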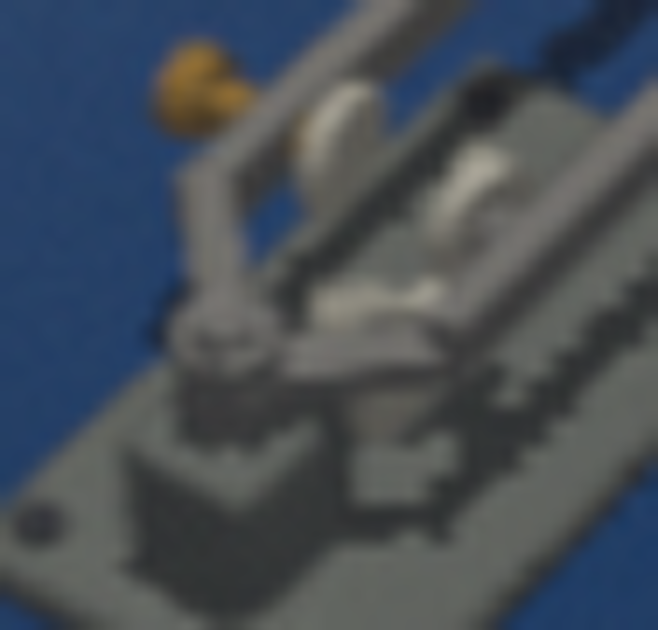

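View pics/tsmall.png

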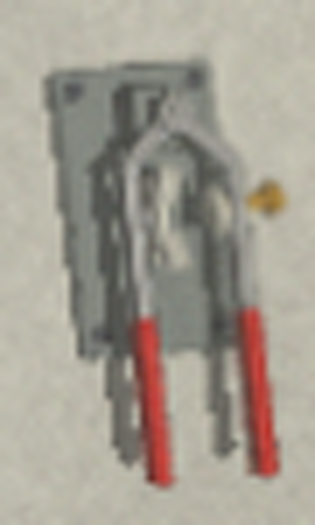

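```bash
python3 - <<'E'
from h import *
t=load("top0");s=load("scene0")
c=lambda P,sc,o:(np.array(P,float)+.5)/sc-.5+np.array(o)
u=np.array([np.cos(np.radians(14.7)),np.sin(np.radians(14.7)),0]);v=np.array([-u[1],u[0],0])
g=lambda P,z:onz(t,c(P,11,(280,180)),z)
print("cradle ends", g([[197,210],[243,428]],.048).round(4), g([[197,210],[243,428]],.048).mean(0))
print("dies",g([[158,322],[292,288]],.066).round(4))
p=g([[160,75]],.071)[0];print("pivot",p,"seat",p-.055*u)
ps=onz(s,c([[225,335]],14,(228,190)),.071)[0];print("pivot sc",ps,"seat",ps-.055*u)
# red mask handles top view, z=.07
for n,d in(("t",t),("s",s)):
  h=cv2.cvtColor(d["pixels"],cv2.COLOR_RGB2HSV)
  m=(((h[...,0]<8)|(h[...,0]>172))&(h[...,1]>150)&(h[...,2]>70)).astype(np.uint8)
  k,l,st,ce=cv2.connectedComponentsWithStats(m)
  for i in range(1,k):
    if st[i,4]>60:
      print(n,st[i],ce[i].round(2),onz(d,[ce[i]],.068).round(4))
      q=np.argwhere(l==i)[:,::-1].astype(float);X=onz(d,q,.068);print("  ang",np.degrees(np.arctan2(*np.linalg.svd(X[:,:2]-X[:,:2].mean(0),full_matrices=False)[2][0][::-1])),"extent u",np.ptp(X@u),np.ptp(X@v), (X@u).min(),(X@u).max(),"hinge u",p@u)
E
```

```text
cradle ends [[ 0.6372 -0.1945  0.048 ]
 [ 0.5852 -0.2057  0.048 ]] [ 0.61122319 -0.20010026  0.048     ]
dies [[ 0.6088 -0.1847  0.066 ]
 [ 0.6171 -0.216   0.066 ]]
pivot [ 0.66639519 -0.18467191  0.071     ] seat [ 0.61319546 -0.19862859  0.071     ]
pivot sc [ 0.6657428  -0.18543571  0.071     ] seat [ 0.61254307 -0.1993924   0.071     ]
t [315 225  11  33 126] [320.1  240.88] [[ 0.5271 -0.2519  0.068 ]]
  ang -165.13943474408896 extent u 0.08513510867324264 0.009898489661860965 0.40320058729314034 0.488335695966383 hinge u 0.5977206123815387
t [293 230  12  33 125] [298.46 245.94] [[ 0.5138 -0.1967  0.068 ]]
  ang -165.2629677177825 extent u 0.08500317800366824 0.009332258474321176 0.4041799984882093 0.48918317649187754 hinge u 0.5977206123815387
s [261 167  20  21 110] [270.27 176.92] [[ 0.5291 -0.2507  0.068 ]]
  ang 17.433091605312043 extent u 0.08983118705648152 0.014982142771056195 0.4012909555183561 0.4911221425748376 hinge u 0.5977206123815387
s [278 175  20  21 125] [288.13 184.88] [[ 0.5123 -0.1959  0.068 ]]
  ang 16.179067717350073 extent u 0.08819702316833716 0.015640134866903688 0.39966567139841985 0.487862694566757 hinge u 0.5977206123815387
```

The tongs meant are the large ones at top (300,215). Their base measures about 157 x 88 mm against 160 x 90, while the small pair's base at (422,240) is clearly smaller. The steel watch is the grey one at top crop (147,218), in the rack's world +y end slot. Its bail top triangulates to z = 79 mm (78.5 expected). I'm moving towards the rack now.

{"op": "move_arm", "data": {
  "series": "0 0 0 -0.12 -0.12 0 0; 0 0 0 -0.25 -0.25 0 0; 0 0 0 -0.38 -0.38 0 0; 0 0 0 -0.5 -0.5 0 0; 0 0 0 -0.63 -0.63 0 0; 0 0 0 -0.75 -0.75 0 0; 0 0 0 -0.88 -0.88 0 0; 0 0 0 -1 -1 0 0"
}}

```text
time: 0.9
tool_pos: [0.3359, -0.4761, 0.2534]
tcp_rot: [-2.653, 1.683, -0.0]
wrist_force: [-0.6, 0.5, -0.6]
width: 0.499
```

{"op": "move_arm", "data": {
  "series": "0 0 0 -0.12 -0.12 0 0; 0 0 0 -0.25 -0.25 0 0; 0 0 0 -0.38 -0.38 0 0; 0 0 0 -0.5 -0.5 0 0; 0 0 0 -0.63 -0.63 0 0; 0 0 0 -0.75 -0.75 0 0; 0 0 0 -0.88 -0.88 0 0; 0 0 0 -1 -1 0 0"
}}

```text
time: 1.7
tool_pos: [0.3836, -0.3432, 0.2533]
tcp_rot: [-2.653, 1.683, -0.0]
wrist_force: [-0.4, 0.4, 0.6]
width: 0.501
```

{"op": "move_arm", "data": {
  "series": "0 0 0 -0.12 -0.12 0 0; 0 0 0 -0.25 -0.25 0 0; 0 0 0 -0.38 -0.38 0 0; 0 0 0 -0.5 -0.5 0 0; 0 0 0 -0.63 -0.63 0 0; 0 0 0 -0.75 -0.75 0 0; 0 0 0 -0.88 -0.88 0 0; 0 0 0 -1 -1 0 0"
}}

```text
time: 2.5
tool_pos: [0.4314, -0.2102, 0.2533]
tcp_rot: [-2.653, 1.683, -0.0]
wrist_force: [-0.7, -0.5, 0.3]
width: 0.501
```

{"op": "move_arm", "data": {
  "series": "0 0 0 -0.12 -0.12 0 0; 0 0 0 -0.25 -0.25 0 0; 0 0 0 -0.38 -0.38 0 0; 0 0 0 -0.5 -0.5 0 0; 0 0 0 -0.63 -0.63 0 0; 0 0 0 -0.75 -0.75 0 0; 0 0 0 -0.88 -0.88 0 0; 0 0 0 -1 -1 0 0"
}}

```text
time: 3.3
tool_pos: [0.4791, -0.0771, 0.2533]
tcp_rot: [-2.653, 1.683, -0.0]
wrist_force: [-0.0, 0.1, -0.2]
width: 0.502
```

{"op": "move_arm", "data": {
  "series": "0 0 0 -0.12 -0.12 0 0; 0 0 0 -0.25 -0.25 0 0; 0 0 0 -0.38 -0.38 0 0; 0 0 0 -0.5 -0.5 0 0; 0 0 0 -0.63 -0.63 0 0; 0 0 0 -0.75 -0.75 0 0; 0 0 0 -0.88 -0.88 0 0; 0 0 0 -1 -1 0 0"
}}

```text
time: 4.1
tool_pos: [0.5269, 0.0559, 0.2533]
tcp_rot: [-2.653, 1.683, -0.0]
wrist_force: [0.5, -0.2, -0.1]
width: 0.499
```

{"op": "move_arm", "data": {
  "series": "0 0 0 -0.12 -0.12 0 0; 0 0 0 -0.25 -0.25 0 0; 0 0 0 -0.38 -0.38 0 0; 0 0 0 -0.5 -0.5 0 0; 0 0 0 -0.63 -0.63 0 0; 0 0 0 -0.75 -0.75 0 0; 0 0 0 -0.88 -0.88 0 0; 0 0 0 -1 -1 0 0"
}}

```text
time: 4.9
tool_pos: [0.5754, 0.1891, 0.2533]
tcp_rot: [-2.653, 1.683, 0.0]
wrist_force: [-1.1, -0.2, 0.7]
width: 0.5
```

```bash
cat >> h.py <<'E'
from scipy.spatial.transform import Rotation as Ro
def plan(pos,yaw):
    """shift (tool axes, /100mm) and turn (/120deg) to world pos with tool down, tool-x yaw in deg"""
    st=bot.read_state();R=Ro.from_rotvec(st["tcp_rot"])
    a=np.radians(yaw);X=np.array([np.cos(a),np.sin(a),0]);Z=np.array([0,0,-1.]);
    T=Ro.from_matrix(np.c_[X,np.cross(Z,X),Z])
    sh=R.inv().apply(np.array(pos)-st["tool_pos"])/.1; tu=np.degrees((R.inv()*T).as_rotvec())/120
    print("t",st["time"],"pos",st["tool_pos"].round(4),"yaw",np.degrees(np.arctan2(*R.as_matrix()[[1,0],0])).round(2),"tilt",np.degrees(np.arccos(-R.as_matrix()[2,2])).round(2),"w",round(st["width"],3),"F",st["wrist_force"].round(1))
    print("shift",sh.round(3),"turn",tu.round(4))
E
python3 -c "
from h import *
plan([.609,.242,.14],-88.3)"
```

```text
t 4.9 pos [0.5754 0.1891 0.2533] yaw -64.8 tilt 0.0 w 0.5 F [-1.1 -0.2  0.7]
shift [-0.336 -0.53   1.133] turn [-0.      0.      0.1958]
```

{"op": "move_arm", "data": {
  "series": "0 0 0.05 -0.07 -0.11 0.1 -0.4; 0 0 0.1 -0.14 -0.22 0.2 -0.4; 0 0 0.15 -0.21 -0.33 0.4 -0.4; 0 0 0.196 -0.28 -0.44 0.6 -0.4; 0 0 0.196 -0.335 -0.53 0.8 -0.4; 0 0 0.196 -0.336 -0.53 0.9 -0.4; 0 0 0.196 -0.336 -0.53 0.98 -0.4; 0 0 0.196 -0.336 -0.53 0.98 -0.4"
}}

```text
time: 5.7
tool_pos: [0.6076, 0.2402, 0.154]
tcp_rot: [2.252, -2.187, -0.002]
wrist_force: [-0.4, -0.9, -0.7]
width: 0.301
```

```bash
python3 -c "
from h import *
t=cam('top','top1');s=cam('scene','scene1')
plan([.609,.242,.0825],-88.3)
print(proj(s,[[.609,.242,.155-.022]]),proj(t,[[.609,.242,.155-.022]]))
crop(t,80,160,210,250,6,'t3');crop(s,310,210,430,350,4,'s3')"
```

```text
t 5.8 pos [0.6087 0.2403 0.156 ] yaw -88.34 tilt 0.04 w 0.299 F [-0.3  0.1  0.8]
shift [-0.017 -0.003  0.735] turn [-0.0004  0.0001 -0.0003]
[[399.06982632 304.47605409]] [[119.18796873 204.94748277]]
```

View pics/t3.png

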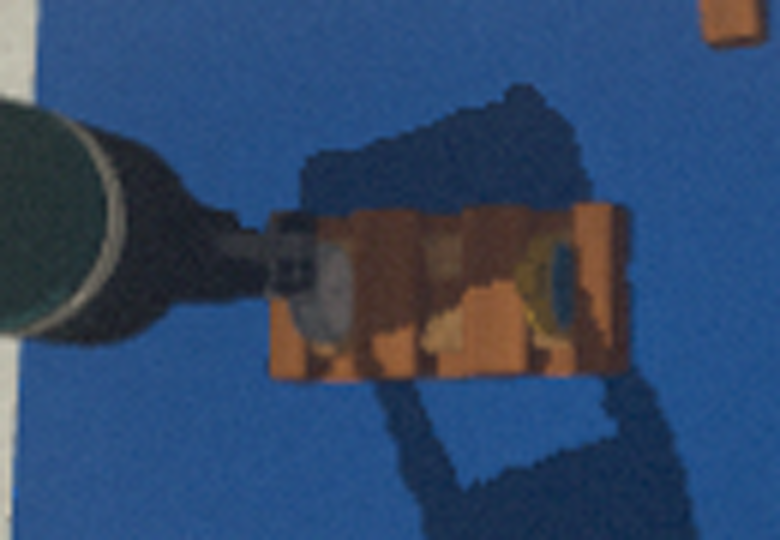

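View pics/s3.png

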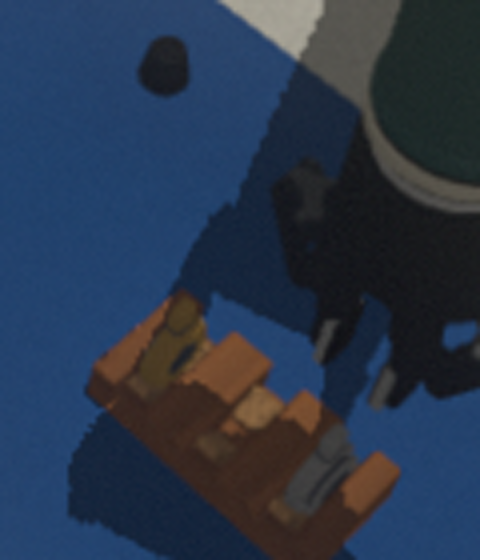

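The scene crop shows the fingertips at scene (390,300) and (404,311), either side of the watch. That agrees with the 22 mm tip offset to within about 3 mm. I'm descending with a small margin.

{"op": "move_arm", "data": {
  "series": "0 0 0 -0.01 0 0.1 -0.4; 0 0 0 -0.015 0 0.22 -0.4; 0 0 0 -0.015 0 0.34 -0.4; 0 0 0 -0.015 0 0.46 -0.4; 0 0 0 -0.015 0 0.56 -0.4; 0 0 0 -0.015 0 0.65 -0.4; 0 0 0 -0.015 0 0.7 -0.4; 0 0 0 -0.015 0 0.7 -0.4"
}}

```text
time: 6.6
tool_pos: [0.6078, 0.2418, 0.084]
tcp_rot: [2.252, -2.187, -0.001]
wrist_force: [0.2, 0.3, -0.7]
width: 0.301
```

```bash
python3 -c "
from h import *
t=cam('top','top2');s=cam('scene','scene2')
plan([.609,.242,.085],-88.3)
crop(t,100,175,180,235,8,'t4');crop(s,370,270,430,360,7,'s4')"
```

```text
t 6.7 pos [0.6087 0.2421 0.0854] yaw -88.32 tilt 0.02 w 0.298 F [ 0.4  0.6 -0.3]
shift [ 0.002 -0.003  0.004] turn [-0.0002  0.0001 -0.0002]
```

View pics/s4.png

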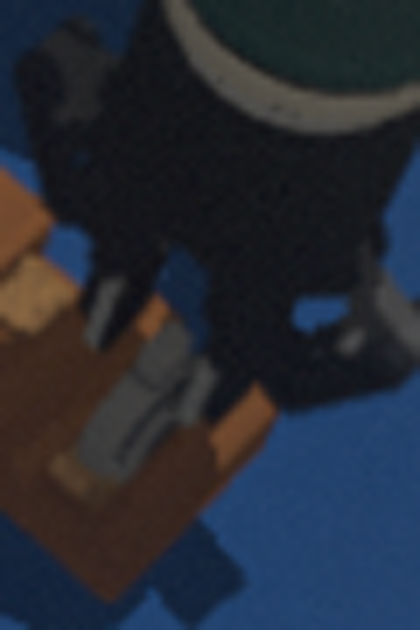

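View pics/t4.png

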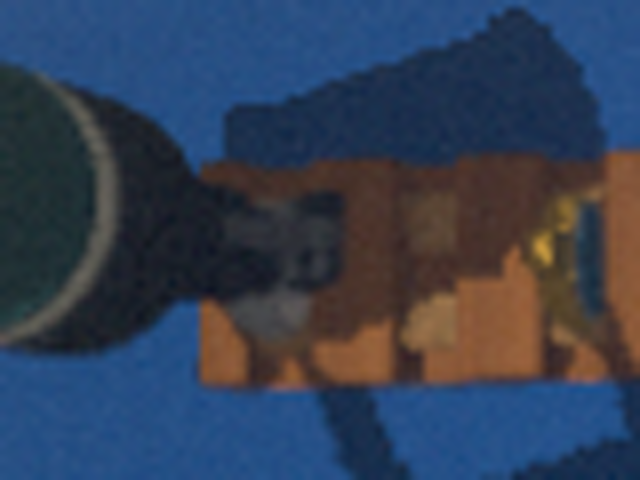

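The scene crop shows the bail at (165,340) between the two fingertips, with the fingertips above the case. I'm closing on it.

{"op": "move_arm", "data": {
  "series": "0 0 0 0 0 0 -0.6; 0 0 0 0 0 0 -0.7; 0 0 0 0 0 0 -0.8; 0 0 0 0 0 0 -1; 0 0 0 0 0 0 -1; 0 0 0 0 0 0 -1; 0 0 0 0 0 0 -1; 0 0 0 0 0 0 -1",
  "squeeze": 35
}}

```text
time: 7.5
tool_pos: [0.6089, 0.2423, 0.0861]
tcp_rot: [-2.253, 2.188, -0.001]
wrist_force: [-0.8, 0.7, 6.2]
width: 0.094
```

{"op": "move_arm", "data": {
  "series": "0 0 0 0 0 -0.1 -1; 0 0 0 0 0 -0.2 -1; 0 0 0 0 0 -0.3 -1; 0 0 0 0 0 -0.45 -1; 0 0 0 0 0 -0.6 -1; 0 0 0 0 0 -0.75 -1; 0 0 0 0 0 -0.8 -1; 0 0 0 0 0 -0.8 -1"
}}

```text
time: 8.3
tool_pos: [0.6094, 0.2425, 0.1673]
tcp_rot: [-2.252, 2.187, -0.002]
wrist_force: [0.4, 0.1, -1.3]
width: 0.093
```

```bash
python3 -c "
from h import *
t=cam('top','top3');s=cam('scene','scene3')
plan([.6114,-.2015,.16],-75.3)
crop(t,80,160,210,250,6,'t5');crop(s,350,220,450,350,5,'s5')"
```

```text
t 8.4 pos [0.6082 0.242  0.1651] yaw -88.32 tilt 0.02 w 0.091 F [-0.8  0.2 -1.2]
shift [4.434 0.098 0.052] turn [ 0.0002 -0.     -0.1085]
```

View pics/s5.png

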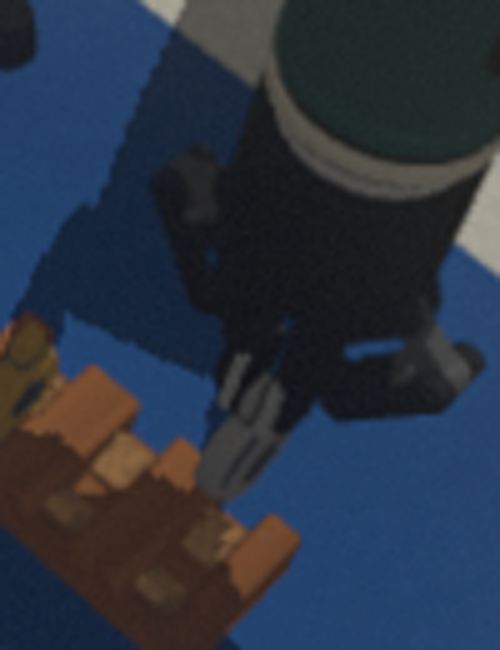

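The watch is held by the bail, at scene crop (245,430). I'm carrying it to the tongs.

{"op": "move_arm", "data": {
  "series": "0 0 0 0.08 0 -0.05 -1; 0 0 0 0.19 0 -0.1 -1; 0 0 0 0.32 0 -0.15 -1; 0 0 0 0.45 0.02 -0.15 -1; 0 0 0 0.58 0.02 -0.15 -1; 0 0 0 0.71 0.02 -0.15 -1; 0 0 0 0.84 0.02 -0.15 -1; 0 0 0 0.96 0.02 -0.15 -1"
}}

```text
time: 9.2
tool_pos: [0.6091, 0.1447, 0.1801]
tcp_rot: [2.253, -2.189, -0.0]
wrist_force: [-0.3, 0.9, -0.9]
width: 0.091
```

{"op": "move_arm", "data": {
  "series": "0 0 0 0.12 0 0 -1; 0 0 0 0.24 0 0 -1; 0 0 0 0.36 0 0 -1; 0 0 0 0.48 0.02 0 -1; 0 0 0 0.6 0.02 0 -1; 0 0 0 0.72 0.02 0 -1; 0 0 0 0.84 0.02 0 -1; 0 0 0 0.96 0.02 0 -1"
}}

```text
time: 10.0
tool_pos: [0.6101, 0.049, 0.1803]
tcp_rot: [-2.254, 2.189, -0.0]
wrist_force: [0.8, -0.8, -0.9]
width: 0.088
```

{"op": "move_arm", "data": {
  "series": "0 0 0 0.12 0 0 -1; 0 0 0 0.24 0 0 -1; 0 0 0 0.36 0 0 -1; 0 0 0 0.48 0.02 0 -1; 0 0 0 0.6 0.02 0 -1; 0 0 0 0.72 0.02 0 -1; 0 0 0 0.84 0.02 0 -1; 0 0 0 0.96 0.02 0 -1"
}}

```text
time: 10.8
tool_pos: [0.6109, -0.047, 0.1803]
tcp_rot: [-2.254, 2.189, 0.0]
wrist_force: [-0.5, -0.2, -1.5]
width: 0.091
```

{"op": "move_arm", "data": {
  "series": "0 0 0 0.12 0 0 -1; 0 0 0 0.24 0 0 -1; 0 0 0 0.36 0 0 -1; 0 0 -0.02 0.48 0.02 0 -1; 0 0 -0.05 0.6 0.02 0 -1; 0 0 -0.08 0.72 0.02 0 -1; 0 0 -0.1 0.8 0.02 0 -1; 0 0 -0.1 0.84 0.02 0 -1"
}}

```text
time: 11.6
tool_pos: [0.6113, -0.1312, 0.1802]
tcp_rot: [2.469, -1.942, 0.0]
wrist_force: [0.1, 0.1, -2.4]
width: 0.091
```

```bash
python3 -c "
from h import *
plan([.6114,-.2015,.16],-75.3)"
```

```text
t 11.6 pos [ 0.6113 -0.1312  0.1802] yaw -76.36 tilt 0.01 w 0.091 F [ 0.1  0.1 -2.4]
shift [0.683 0.165 0.202] turn [ 0.     -0.0001 -0.0088]
```

{"op": "move_arm", "data": {
  "series": "0 0 -0.009 0.1 0.02 0.02 -1; 0 0 -0.009 0.22 0.06 0.05 -1; 0 0 -0.009 0.34 0.1 0.1 -1; 0 0 -0.009 0.46 0.13 0.15 -1; 0 0 -0.009 0.58 0.16 0.2 -1; 0 0 -0.009 0.66 0.165 0.2 -1; 0 0 -0.009 0.683 0.165 0.2 -1; 0 0 -0.009 0.683 0.165 0.2 -1"
}}

```text
time: 12.4
tool_pos: [0.6117, -0.2007, 0.1604]
tcp_rot: [-2.487, 1.919, -0.0]
wrist_force: [0.4, -0.1, -1.3]
width: 0.09
```

```bash
python3 -c "
from h import *
t=cam('top','top4');s=cam('scene','scene4')
plan([.6114,-.2015,.111],-75.3)
crop(t,250,140,350,275,4,'t6');crop(s,215,120,315,250,5,'s6')"
```

```text
t 12.5 pos [ 0.6117 -0.2     0.1606] yaw -75.24 tilt 0.03 w 0.088 F [-0.5 -1.3 -0.1]
shift [0.013 0.007 0.496] turn [-0.0002  0.      0.0005]
```

View pics/s6.png

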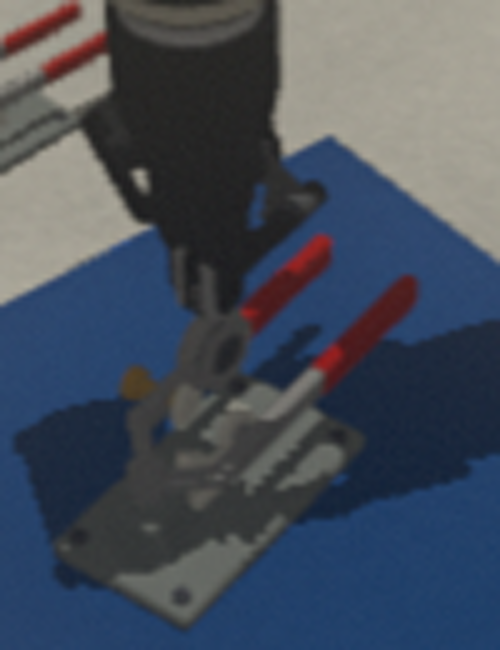

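View pics/t6.png

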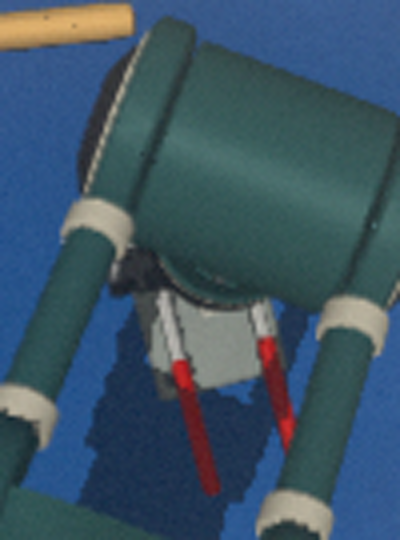

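```bash
python3 -c "
from h import *
s=load('scene4')
print(proj(s,[[.6117,-.2,.1116],[.6114,-.2015,.062],[.6171,-.216,.062]]))"
```

```text
[[256.70589772 188.77148524]
 [257.25645978 202.37553777]
 [252.08155848 200.28774621]]
```

{"op": "move_arm", "data": {
  "series": "0 0 0 0.013 0.007 0.03 -1; 0 0 0 0.013 0.007 0.08 -1; 0 0 0 0.013 0.007 0.13 -1; 0 0 0 0.013 0.007 0.18 -1; 0 0 0 0.013 0.007 0.23 -1; 0 0 0 0.013 0.007 0.27 -1; 0 0 0 0.013 0.007 0.3 -1; 0 0 0 0.013 0.007 0.3 -1"
}}

```text
time: 13.3
tool_pos: [0.6107, -0.2016, 0.1296]
tcp_rot: [2.488, -1.918, -0.002]
wrist_force: [0.8, 1.3, -0.3]
width: 0.093
```

```bash
python3 -c "
from h import *
s=cam('scene','scene5')
plan([.6114,-.2015,.111],-75.3)
crop(s,225,160,300,230,8,'s7')"
```

```text
t 13.35 pos [ 0.6109 -0.2017  0.1299] yaw -75.24 tilt 0.03 w 0.091 F [-0.  -0.3 -0.9]
shift [-0.    -0.005  0.189] turn [0.0002 0.0002 0.0005]
```

View pics/s7.png

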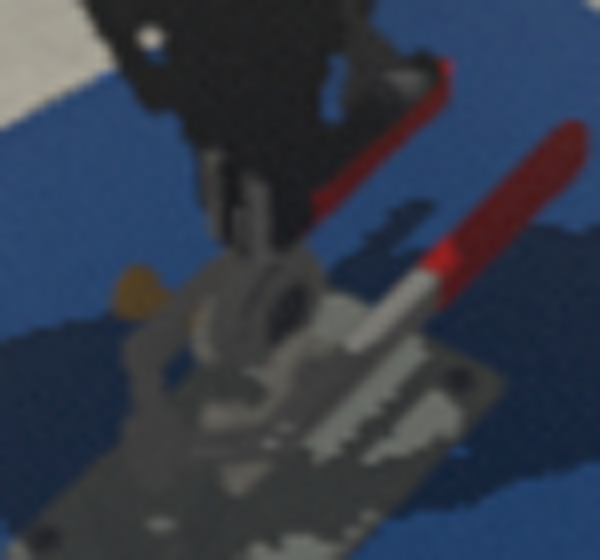

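The watch at crop (260,310) is entering beside the screw-side die at (205,325). There is no side force. I'm lowering slowly.

{"op": "move_arm", "data": {
  "series": "0 0 0 0 0 0.03 -1; 0 0 0 0 0 0.06 -1; 0 0 0 0 0 0.09 -1; 0 0 0 0 0 0.115 -1; 0 0 0 0 0 0.135 -1; 0 0 0 0 0 0.15 -1; 0 0 0 0 0 0.155 -1; 0 0 0 0 0 0.155 -1"
}}

```text
time: 14.15
tool_pos: [0.6111, -0.2017, 0.1147]
tcp_rot: [2.488, -1.918, -0.0]
wrist_force: [0.4, -0.2, -0.0]
width: 0.091
```

```bash
python3 -c "
from h import *
s=cam('scene','scene6')
plan([.6114,-.2015,.111],-75.3)
crop(s,225,160,300,230,8,'s8')"
```

```text
t 14.2 pos [ 0.6112 -0.2017  0.1149] yaw -75.24 tilt 0.01 w 0.094 F [ 0.4 -0.  -0.5]
shift [-0.002 -0.003  0.039] turn [-0.0001 -0.      0.0005]
```

View pics/s8.png

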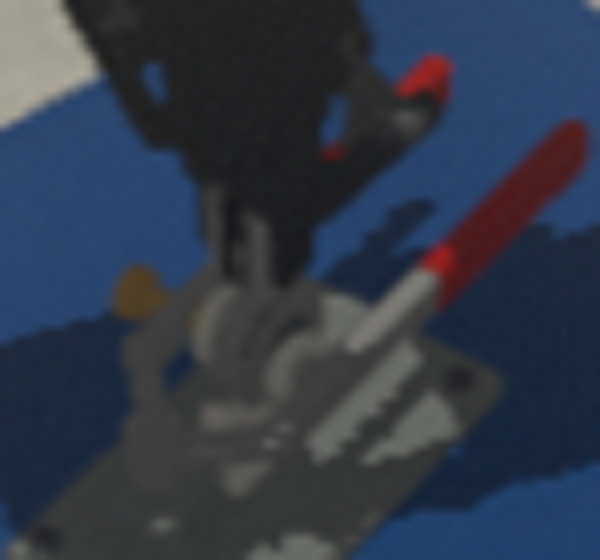

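{"op": "move_arm", "data": {
  "series": "0 0 0 0 0 0.01 -1; 0 0 0 0 0 0.02 -1; 0 0 0 0 0 0.025 -1; 0 0 0 0 0 0.03 -1; 0 0 0 0 0 0.03 -1; 0 0 0 0 0 0.03 -1; 0 0 0 0 0 0.03 -1; 0 0 0 0 0 0.03 -1"
}}

```text
time: 15.0
tool_pos: [0.6121, -0.2019, 0.1128]
tcp_rot: [-2.488, 1.917, -0.003]
wrist_force: [1.9, 0.9, 5.5]
width: 0.092
```

{"op": "move_arm", "data": {
  "series": "0 0 0 0 0 0.005 -1; 0 0 0 0 0 0.01 -1; 0 0 0 0 0 0.015 -1; 0 0 0 0 0 0.015 -1; 0 0 0 0 0 0.015 -1; 0 0 0 0 0 0.015 -1; 0 0 0 0 0 0.015 -1; 0 0 0 0 0 0.015 -1"
}}

```text
time: 15.8
tool_pos: [0.6127, -0.2021, 0.1124]
tcp_rot: [-2.487, 1.917, -0.006]
wrist_force: [2.0, 2.1, 8.9]
width: 0.089
```

The watch met the cradle, with about 9 N vertical. I'm releasing it.

{"op": "move_arm", "data": {
  "series": "0 0 0 0 0 -0.015 -1; 0 0 0 0 0 -0.02 -1; 0 0 0 0 0 -0.02 -0.8; 0 0 0 0 0 -0.02 -0.7; 0 0 0 0 0 -0.02 -0.5; 0 0 0 0 0 -0.02 -0.4; 0 0 0 0 0 -0.02 -0.4; 0 0 0 0 0 -0.02 -0.4"
}}

```text
time: 16.6
tool_pos: [0.6107, -0.2016, 0.1119]
tcp_rot: [2.488, -1.918, -0.002]
wrist_force: [-0.5, -0.8, -0.4]
width: 0.298
```

{"op": "move_arm", "data": {
  "series": "0 0 0 0 0 -0.05 -0.4; 0 0 0 0 0 -0.15 -0.4; 0 0 0 0 0 -0.25 -0.4; 0 0 0 0 0 -0.4 -0.4; 0 0 0 0 0 -0.5 -0.4; 0 0 0 0 0 -0.65 -0.4; 0 0 0 0 0 -0.7 -0.4; 0 0 0 0 0 -0.7 -0.4"
}}

```text
time: 17.4
tool_pos: [0.612, -0.2021, 0.1842]
tcp_rot: [-2.488, 1.917, -0.005]
wrist_force: [0.2, -0.1, 0.6]
width: 0.299
```

```bash
python3 -c "
from h import *
s=cam('scene','scene7')
plan([.5206,-.2236,.112],-75.3)
crop(s,215,150,305,250,6,'s9')"
```

```text
t 17.45 pos [ 0.6114 -0.2018  0.183 ] yaw -75.24 tilt 0.07 w 0.298 F [-0.3 -0.9 -0.3]
shift [-0.021  0.934  0.709] turn [-0.0005 -0.0003  0.0005]
```

View pics/s9.png

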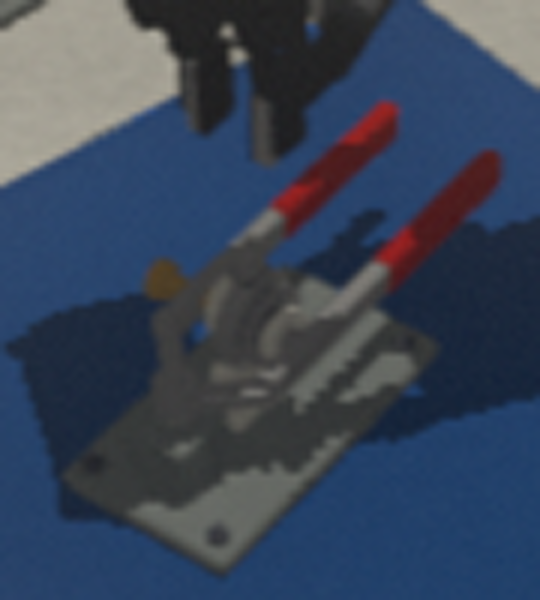

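The scene crop shows the watch standing in the cradle between both dies, let go, with the tongs open. Next is the handles.

{"op": "move_arm", "data": {
  "series": "0 0 0 0 0.1 0 0.2; 0 0 0 0 0.22 0 0.6; 0 0 0 -0.01 0.36 0 1; 0 0 0 -0.02 0.5 0 1; 0 0 0 -0.02 0.64 0 1; 0 0 0 -0.02 0.78 0 1; 0 0 0 -0.02 0.88 0.1 1; 0 0 0 -0.02 0.92 0.2 1",
  "squeeze": 20
}}

```text
time: 18.25
tool_pos: [0.5205, -0.2237, 0.1619]
tcp_rot: [-2.487, 1.919, -0.001]
wrist_force: [0.3, 0.8, -0.3]
width: 1.001
```

{"op": "move_arm", "data": {
  "series": "0 0 0 0 0 0.1 1; 0 0 0 0 0 0.2 1; 0 0 0 0 0 0.3 1; 0 0 0 0 0 0.35 1; 0 0 0 0 0 0.4 1; 0 0 0 0 0 0.45 1; 0 0 0 0 0 0.45 1; 0 0 0 0 0 0.45 1"
}}

```text
time: 19.05
tool_pos: [0.5218, -0.2232, 0.1174]
tcp_rot: [-2.488, 1.918, -0.0]
wrist_force: [-0.0, -0.2, 0.8]
width: 1.002
```

```bash
python3 -c "
from h import *
s=cam('scene','scene8');t=cam('top','top8')
plan([.522,-.224,.068],-75.3)
crop(s,225,140,315,240,6,'s10');crop(t,270,165,350,275,5,'t10')"
```

```text
t 19.15 pos [ 0.522  -0.2234  0.1178] yaw -75.24 tilt 0.06 w 1.0 F [ 0.1  0.4 -0.3]
shift [0.006 0.002 0.498] turn [-0.0004 -0.0003  0.0005]
```

View pics/s10.png

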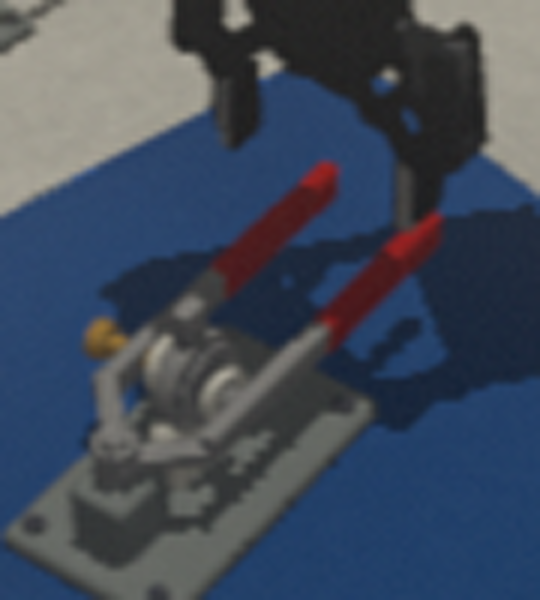

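View pics/t10.png

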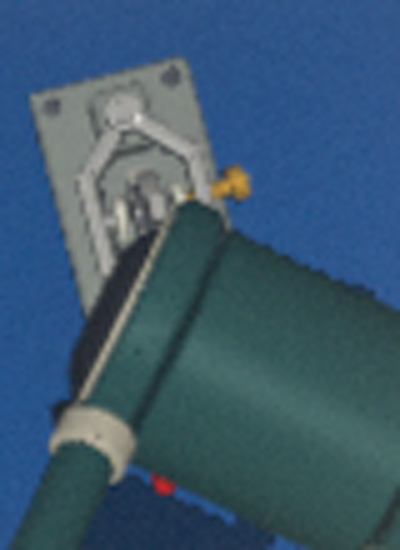

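Both handles lie between the open fingertips, at (232,140) and (405,225) in the crop. The watch and its seam at (185,370) are well visible. I'm lowering.

{"op": "move_arm", "data": {
  "series": "0 0 0 0 0 0.06 1; 0 0 0 0 0 0.14 1; 0 0 0 0 0 0.22 1; 0 0 0 0 0 0.3 1; 0 0 0 0 0 0.38 1; 0 0 0 0 0 0.45 1; 0 0 0 0 0 0.49 1; 0 0 0 0 0 0.49 1"
}}

```text
time: 19.95
tool_pos: [0.5211, -0.2229, 0.0673]
tcp_rot: [2.488, -1.917, -0.002]
wrist_force: [1.2, -0.5, 0.5]
width: 0.999
```

```bash
python3 -c "
from h import *
s=cam('scene','scene9')
plan([.522,-.224,.068],-75.3)
crop(s,225,140,315,240,6,'s11')"
```

```text
t 20.0 pos [ 0.5214 -0.2231  0.0679] yaw -75.24 tilt 0.05 w 1.004 F [-1.2 -0.1  0. ]
shift [ 0.01  -0.003 -0.001] turn [0.0003 0.0002 0.0005]
```

View pics/s11.png

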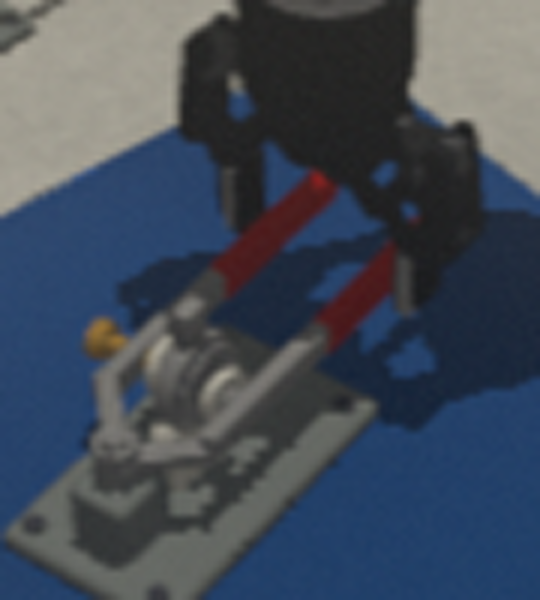

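{"op": "move_arm", "data": {
  "series": "0 0 0 0 0 0 0.8; 0 0 0 0 0 0 0.7; 0 0 0 0 0 0 0.6; 0 0 0 0 0 0 0.5; 0 0 0 0 0 0 0.4; 0 0 0 0 0 0 0.3; 0 0 0 0 0 0 0.2; 0 0 0 0 0 0 0.2"
}}

```text
time: 20.8
tool_pos: [0.5218, -0.2233, 0.0685]
tcp_rot: [-2.488, 1.918, -0.001]
wrist_force: [-1.5, -0.5, 3.2]
width: 0.6
```

```bash
python3 -c "
from h import *
s=cam('scene','scene10')
plan([.522,-.224,.068],-75.3)
crop(s,225,180,285,240,10,'s12')"
```

```text
t 20.85 pos [ 0.5218 -0.2233  0.0685] yaw -75.24 tilt 0.02 w 0.601 F [-0.9 -0.9  4.1]
shift [ 0.007 -0.     0.005] turn [-0.0001 -0.0001  0.0005]
```

View pics/s12.png

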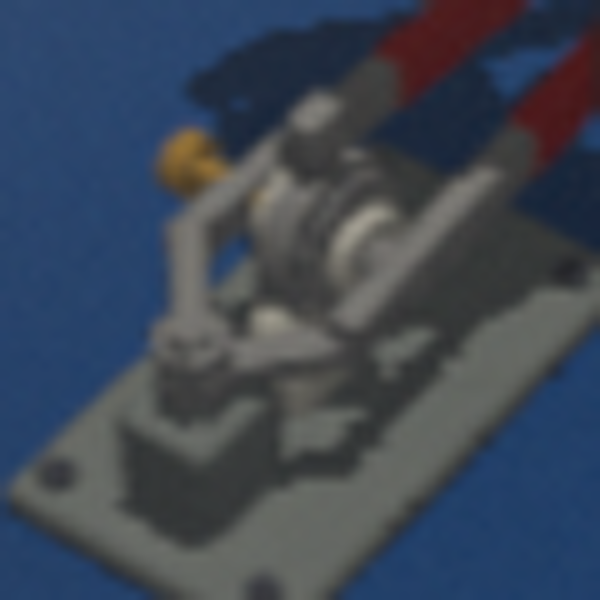

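{"op": "move_arm", "data": {
  "series": "0 0 0 0 0 0 0.18; 0 0 0 0 0 0 0.16; 0 0 0 0 0 0 0.14; 0 0 0 0 0 0 0.12; 0 0 0 0 0 0 0.1; 0 0 0 0 0 0 0.1; 0 0 0 0 0 0 0.1; 0 0 0 0 0 0 0.1"
}}

```text
time: 21.65
tool_pos: [0.5216, -0.2232, 0.0683]
tcp_rot: [2.488, -1.918, -0.0]
wrist_force: [-0.4, -0.9, 3.6]
width: 0.549
```

```bash
python3 -c "
from h import *
s=cam('scene','scene11')
plan([.522,-.224,.068],-75.3)
crop(s,225,180,285,240,10,'s13')"
```

```text
t 21.7 pos [ 0.5216 -0.2232  0.0683] yaw -75.24 tilt 0.0 w 0.553 F [-0.8 -0.8  3.5]
shift [ 0.009 -0.002  0.003] turn [0.     0.     0.0005]
```

View pics/s13.png

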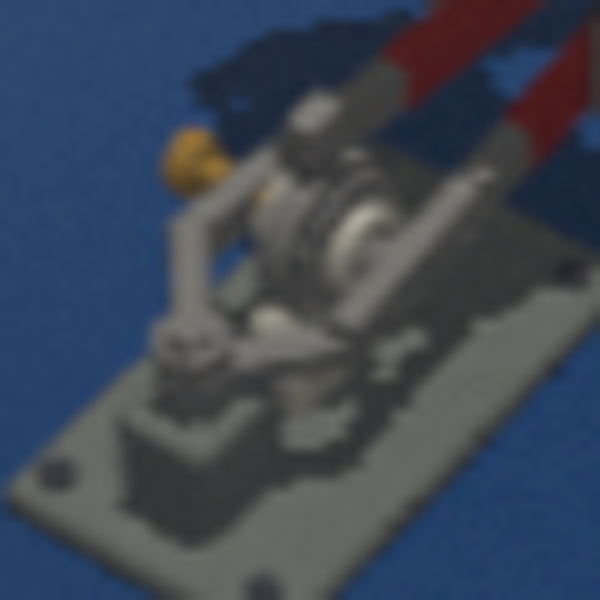

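{"op": "move_arm", "data": {
  "series": "0 0 0 0 0 0 0.09; 0 0 0 0 0 0 0.08; 0 0 0 0 0 0 0.07; 0 0 0 0 0 0 0.06; 0 0 0 0 0 0 0.06; 0 0 0 0 0 0 0.06; 0 0 0 0 0 0 0.06; 0 0 0 0 0 0 0.06"
}}

```text
time: 22.5
tool_pos: [0.5216, -0.2232, 0.0683]
tcp_rot: [2.488, -1.918, -0.0]
wrist_force: [-1.8, -0.2, 4.1]
width: 0.532
```

{"op": "move_arm", "data": {
  "series": "0 0 0 0 0 0 0.05; 0 0 0 0 0 0 0.04; 0 0 0 0 0 0 0.03; 0 0 0 0 0 0 0.03; 0 0 0 0 0 0 0.03; 0 0 0 0 0 0 0.03; 0 0 0 0 0 0 0.03; 0 0 0 0 0 0 0.03"
}}

```text
time: 23.3
tool_pos: [0.5216, -0.2232, 0.0682]
tcp_rot: [2.488, -1.918, -0.0]
wrist_force: [-3.3, -0.3, 3.7]
width: 0.514
```

{"op": "move_arm", "data": {
  "series": "0 0 0 0 0 0 0.02; 0 0 0 0 0 0 0.01; 0 0 0 0 0 0 0; 0 0 0 0 0 0 0; 0 0 0 0 0 0 0; 0 0 0 0 0 0 0; 0 0 0 0 0 0 0; 0 0 0 0 0 0 0"
}}

```text
time: 24.1
tool_pos: [0.5216, -0.2232, 0.0682]
tcp_rot: [2.488, -1.918, -0.0]
wrist_force: [-2.7, -0.9, 5.1]
width: 0.501
```

```bash
python3 -c "
from h import *
s=cam('scene','scene12')
plan([.522,-.224,.068],-75.3)
print(bot.read_state()['joint_torque'])
crop(s,225,180,285,240,10,'s14')"
```

```text
t 24.15 pos [ 0.5216 -0.2232  0.0683] yaw -75.24 tilt 0.0 w 0.5 F [-3.8 -0.7  3.8]
shift [ 0.009 -0.002  0.003] turn [0.     0.     0.0005]
[ 1.05301905e+00 -4.17539155e+01 -2.95961684e+01  4.86419052e-01
 -7.09427129e-01  2.26489337e-04]
```

View pics/s14.png

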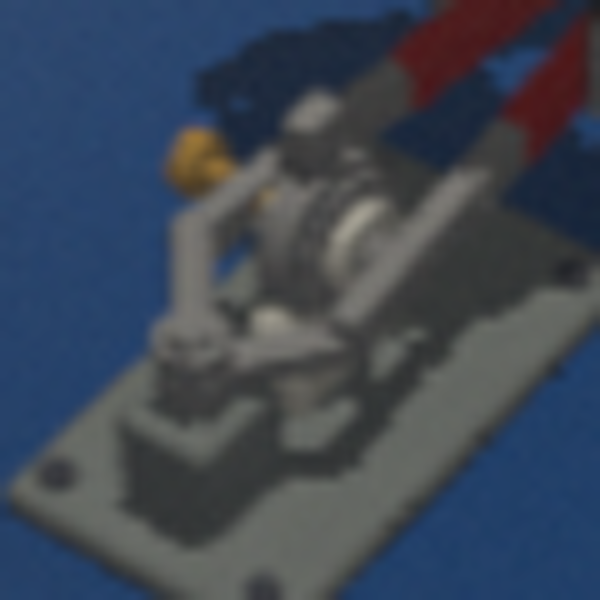

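```bash
cat > lg.py <<'E'
from h import *
st=bot.read_state();print(round(st["time"],2),"w",round(st["width"]*85,2),"F",st["wrist_force"].round(1),"M",st["torque"].round(3),"tau",st["joint_torque"].round(4))
E
python3 lg.py
```

```text
24.15 w 42.53 F [-3.8 -0.7  3.8] M [-0.117  0.387  0.036] tau [ 1.05300e+00 -4.17539e+01 -2.95962e+01  4.86400e-01 -7.09400e-01
  2.00000e-04]
```

{"op": "move_arm", "data": {
  "series": "0 0 0 0 0 0 -0.01; 0 0 0 0 0 0 -0.02; 0 0 0 0 0 0 -0.03; 0 0 0 0 0 0 -0.03; 0 0 0 0 0 0 -0.03; 0 0 0 0 0 0 -0.03; 0 0 0 0 0 0 -0.03; 0 0 0 0 0 0 -0.03"
}}

```text
time: 24.95
tool_pos: [0.5216, -0.2232, 0.0682]
tcp_rot: [2.488, -1.918, -0.0]
wrist_force: [-3.0, -1.6, 3.8]
width: 0.486
```

```bash
python3 lg.py
```

```text
24.95 w 41.33 F [-3.  -1.6  3.8] M [-0.123  0.466 -0.024] tau [ 1.11420e+00 -4.18619e+01 -2.98245e+01  5.19800e-01 -7.96400e-01
  3.40000e-03]
```

{"op": "move_arm", "data": {
  "series": "0 0 0 0 0 0 -0.04; 0 0 0 0 0 0 -0.05; 0 0 0 0 0 0 -0.06; 0 0 0 0 0 0 -0.06; 0 0 0 0 0 0 -0.06; 0 0 0 0 0 0 -0.06; 0 0 0 0 0 0 -0.06; 0 0 0 0 0 0 -0.06"
}}

```text
time: 25.75
tool_pos: [0.5216, -0.2232, 0.0684]
tcp_rot: [2.488, -1.918, -0.0]
wrist_force: [-3.8, -0.4, 4.5]
width: 0.472
```

```bash
python3 lg.py; python3 -c "
from h import *
s=cam('scene','scene13')
crop(s,225,180,285,240,10,'s15')"
```

```text
25.75 w 40.15 F [-3.8 -0.4  4.5] M [-0.091  0.582  0.068] tau [ 1.25760e+00 -4.14522e+01 -2.97974e+01  6.03500e-01 -9.62600e-01
  1.36000e-02]
```

View pics/s15.png

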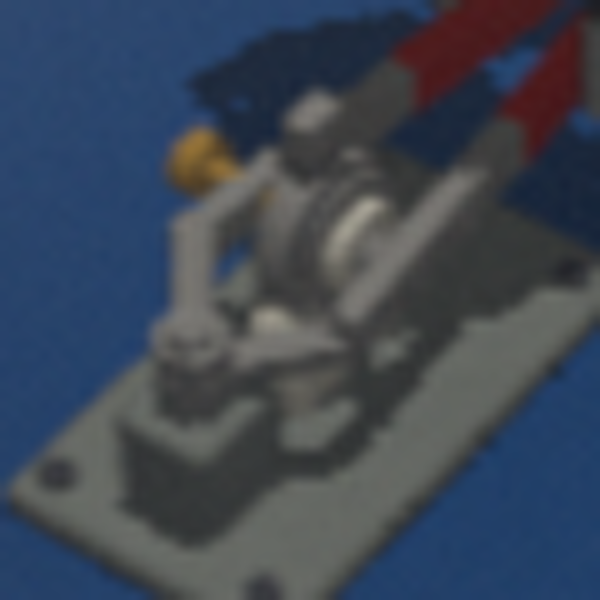

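{"op": "move_arm", "data": {
  "series": "0 0 0 0 0 0 -0.07; 0 0 0 0 0 0 -0.08; 0 0 0 0 0 0 -0.08; 0 0 0 0 0 0 -0.08; 0 0 0 0 0 0 -0.08; 0 0 0 0 0 0 -0.08; 0 0 0 0 0 0 -0.08; 0 0 0 0 0 0 -0.08"
}}

```text
time: 26.6
tool_pos: [0.5215, -0.2233, 0.0685]
tcp_rot: [2.488, -1.917, -0.0]
wrist_force: [-3.9, -0.8, 5.7]
width: 0.466
```

```bash
python3 lg.py
```

```text
26.6 w 39.57 F [-3.9 -0.8  5.7] M [-0.128  0.519 -0.045] tau [ 1.37360e+00 -4.11003e+01 -2.97300e+01  6.70600e-01 -1.08040e+00
  2.41000e-02]
```

{"op": "move_arm", "data": {
  "series": "0 0 0 0 0 0 -0.09; 0 0 0 0 0 0 -0.1; 0 0 0 0 0 0 -0.1; 0 0 0 0 0 0 -0.1; 0 0 0 0 0 0 -0.1; 0 0 0 0 0 0 -0.1; 0 0 0 0 0 0 -0.1; 0 0 0 0 0 0 -0.1"
}}

```text
time: 27.4
tool_pos: [0.5215, -0.2234, 0.0686]
tcp_rot: [2.488, -1.917, -0.0]
wrist_force: [-4.8, -1.5, 6.7]
width: 0.45
```

```bash
python3 lg.py
```

```text
27.4 w 38.23 F [-4.8 -1.5  6.7] M [-0.215  0.647  0.073] tau [ 1.53130e+00 -4.07922e+01 -2.96539e+01  7.58300e-01 -1.17580e+00
  4.07000e-02]
```

{"op": "move_arm", "data": {
  "series": "0 0 0 0 0 0 -0.11; 0 0 0 0 0 0 -0.12; 0 0 0 0 0 0 -0.12; 0 0 0 0 0 0 -0.12; 0 0 0 0 0 0 -0.12; 0 0 0 0 0 0 -0.12; 0 0 0 0 0 0 -0.12; 0 0 0 0 0 0 -0.12"
}}

```text
time: 28.2
tool_pos: [0.5215, -0.2235, 0.0687]
tcp_rot: [2.488, -1.917, -0.0]
wrist_force: [-5.5, -1.0, 6.5]
width: 0.443
```

```bash
python3 lg.py
```

```text
28.2 w 37.62 F [-5.5 -1.   6.5] M [-0.188  0.698  0.092] tau [  1.6945 -40.4947 -29.5738   0.8581  -1.2605   0.0612]
```

{"op": "move_arm", "data": {
  "series": "0 0 0 0 0 0 -0.13; 0 0 0 0 0 0 -0.13; 0 0 0 0 0 0 -0.13; 0 0 0 0 0 0 -0.13; 0 0 0 0 0 0 -0.13; 0 0 0 0 0 0 -0.13; 0 0 0 0 0 0 -0.13; 0 0 0 0 0 0 -0.13"
}}

```text
time: 29.0
tool_pos: [0.5214, -0.2235, 0.0687]
tcp_rot: [2.488, -1.917, -0.0]
wrist_force: [-5.5, -0.4, 7.7]
width: 0.437
```

```bash
python3 lg.py
```

```text
29.0 w 37.16 F [-5.5 -0.4  7.7] M [-0.207  0.739  0.075] tau [  1.7952 -40.3679 -29.5342   0.913   -1.293    0.0687]
```

{"op": "move_arm", "data": {
  "series": "0 0 0 0 0 0 -0.14; 0 0 0 0 0 0 -0.145; 0 0 0 0 0 0 -0.145; 0 0 0 0 0 0 -0.145; 0 0 0 0 0 0 -0.145; 0 0 0 0 0 0 -0.145; 0 0 0 0 0 0 -0.145; 0 0 0 0 0 0 -0.145"
}}

```text
time: 29.8
tool_pos: [0.5214, -0.2236, 0.0688]
tcp_rot: [2.488, -1.917, -0.0]
wrist_force: [-4.7, -1.3, 7.5]
width: 0.429
```

```bash
python3 lg.py
```

```text
29.8 w 36.48 F [-4.7 -1.3  7.5] M [-0.253  0.709  0.118] tau [  1.9075 -40.1539 -29.4818   0.9745  -1.3601   0.0786]
```

{"op": "move_arm", "data": {
  "series": "0 0 0 0 0 0 -0.15; 0 0 0 0 0 0 -0.16; 0 0 0 0 0 0 -0.16; 0 0 0 0 0 0 -0.16; 0 0 0 0 0 0 -0.16; 0 0 0 0 0 0 -0.16; 0 0 0 0 0 0 -0.16; 0 0 0 0 0 0 -0.16"
}}

```text
time: 30.6
tool_pos: [0.5214, -0.2236, 0.0688]
tcp_rot: [2.488, -1.917, 0.0]
wrist_force: [-6.8, -1.4, 8.4]
width: 0.422
```

```bash
python3 lg.py;  python3 -c "
from h import *
s=cam('scene','scene14')
crop(s,225,180,285,240,10,'s16')"
```

```text
30.6 w 35.86 F [-6.8 -1.4  8.4] M [-0.283  0.844  0.097] tau [  2.0341 -39.953  -29.429    1.0403  -1.4208   0.0873]
```

View pics/s16.png

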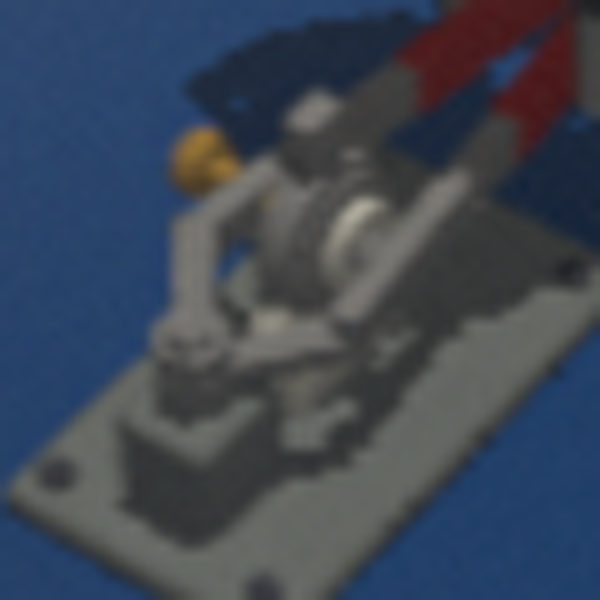

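{"op": "move_arm", "data": {
  "series": "0 0 0 0 0 0 -0.17; 0 0 0 0 0 0 -0.175; 0 0 0 0 0 0 -0.175; 0 0 0 0 0 0 -0.175; 0 0 0 0 0 0 -0.175; 0 0 0 0 0 0 -0.175; 0 0 0 0 0 0 -0.175; 0 0 0 0 0 0 -0.175"
}}

```text
time: 31.45
tool_pos: [0.5214, -0.2237, 0.0689]
tcp_rot: [2.488, -1.916, -0.0]
wrist_force: [-5.6, -1.9, 8.1]
width: 0.412
```

```bash
python3 lg.py
```

```text
31.45 w 35.05 F [-5.6 -1.9  8.1] M [-0.256  0.869  0.073] tau [  2.1554 -39.7632 -29.3823   1.0994  -1.4802   0.0923]
```

{"op": "move_arm", "data": {
  "series": "0 0 0 0 0 0 -0.18; 0 0 0 0 0 0 -0.19; 0 0 0 0 0 0 -0.19; 0 0 0 0 0 0 -0.19; 0 0 0 0 0 0 -0.19; 0 0 0 0 0 0 -0.19; 0 0 0 0 0 0 -0.19; 0 0 0 0 0 0 -0.19"
}}

```text
time: 32.25
tool_pos: [0.5214, -0.2238, 0.0689]
tcp_rot: [2.488, -1.917, 0.0]
wrist_force: [-6.4, -0.8, 8.6]
width: 0.406
```

```bash
python3 lg.py;  python3 -c "
from h import *
s=cam('scene','scene15')
crop(s,225,180,285,240,10,'s17')"
```

```text
32.25 w 34.51 F [-6.4 -0.8  8.6] M [-0.327  0.85   0.075] tau [  2.3571 -39.7008 -29.3171   1.1691  -1.4605   0.0648]
```

View pics/s17.png

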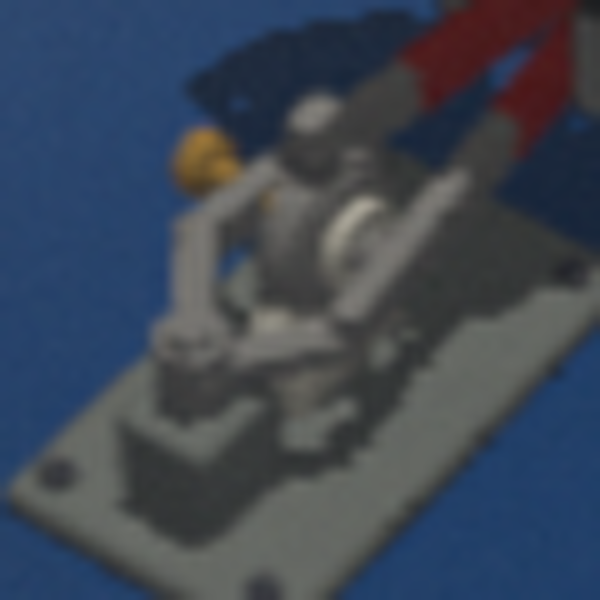

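```bash
python3 -c "
from h import *
ims=[]
for n in (11,13,14,15):
    im=load(f'scene{n}')['pixels'][190:216,245:275,::-1].astype(float)*1.8
    ims.append(cv2.resize(np.clip(im,0,255).astype(np.uint8),None,fx=13,fy=11,interpolation=cv2.INTER_CUBIC))
cv2.imwrite('pics/cmp.png',np.vstack([np.hstack(ims[:2]),np.hstack(ims[2:])]))"
```

```text
(no output)
```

View pics/cmp.png

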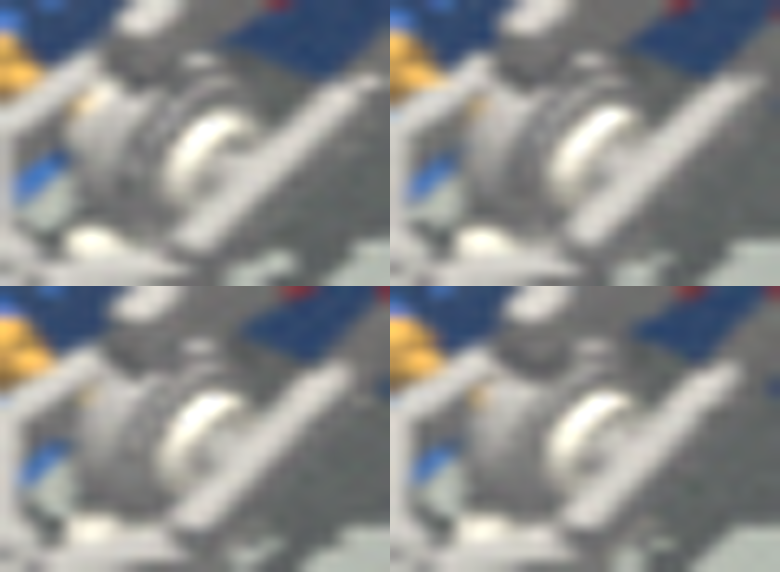

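The case/back seam, visible in the first frames at (150,120), is nearly gone in the last one, and the torque pattern just changed. I'll take one tiny further step, which is inside the free travel after a snap, to confirm.

{"op": "move_arm", "data": {
  "series": "0 0 0 0 0 0 -0.2; 0 0 0 0 0 0 -0.205; 0 0 0 0 0 0 -0.205; 0 0 0 0 0 0 -0.205; 0 0 0 0 0 0 -0.205; 0 0 0 0 0 0 -0.205; 0 0 0 0 0 0 -0.205; 0 0 0 0 0 0 -0.205"
}}

```text
time: 33.1
tool_pos: [0.5217, -0.2233, 0.0684]
tcp_rot: [2.488, -1.918, 0.0]
wrist_force: [-3.9, -2.9, 5.2]
width: 0.398
```

```bash
python3 lg.py;  python3 -c "
from h import *
s=cam('scene','scene16')
ims=[]
for n in (14,15,16):
    im=load(f'scene{n}')['pixels'][190:216,245:275,::-1].astype(float)*1.8
    ims.append(cv2.resize(np.clip(im,0,255).astype(np.uint8),None,fx=8.8,fy=10,interpolation=cv2.INTER_CUBIC))
cv2.imwrite('pics/cmp2.png',np.hstack(ims))"
```

```text
33.1 w 33.8 F [-3.9 -2.9  5.2] M [-0.259  0.494 -0.046] tau [ 1.64140e+00 -4.13158e+01 -2.94165e+01  7.33300e-01 -7.96700e-01
 -2.23000e-02]
```

View pics/cmp2.png

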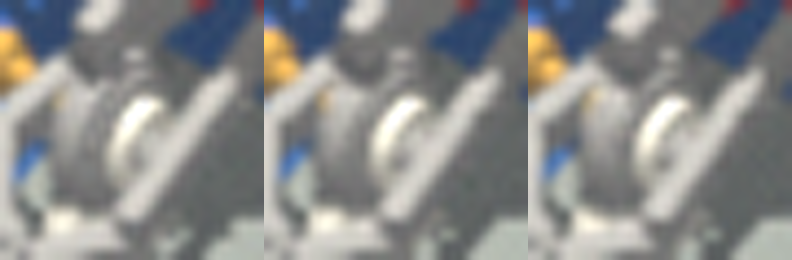

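The force dropped clearly: wrist z went from 8.6 to 5.2 N, and the joint-5 torque nearly halved. The back gave. A last half-millimetre check should show flat resistance.

{"op": "move_arm", "data": {
  "series": "0 0 0 0 0 0 -0.21; 0 0 0 0 0 0 -0.215; 0 0 0 0 0 0 -0.215; 0 0 0 0 0 0 -0.215; 0 0 0 0 0 0 -0.215; 0 0 0 0 0 0 -0.215; 0 0 0 0 0 0 -0.215; 0 0 0 0 0 0 -0.215"
}}

```text
time: 33.95
tool_pos: [0.5217, -0.2233, 0.0683]
tcp_rot: [2.488, -1.918, 0.0]
wrist_force: [-3.0, -0.7, 5.1]
width: 0.396
```

```bash
python3 lg.py
```

```text
33.95 w 33.66 F [-3.  -0.7  5.1] M [-0.242  0.508  0.017] tau [ 1.60720e+00 -4.13719e+01 -2.94012e+01  7.23000e-01 -7.64000e-01
 -1.46000e-02]
```

Resistance is flat and low, so the back is home. I'm letting the handles open slowly.

{"op": "move_arm", "data": {
  "series": "0 0 0 0 0 0 -0.1; 0 0 0 0 0 0 0.05; 0 0 0 0 0 0 0.2; 0 0 0 0 0 0 0.35; 0 0 0 0 0 0 0.5; 0 0 0 0 0 0 0.7; 0 0 0 0 0 0 0.9; 0 0 0 0 0 0 1"
}}

```text
time: 34.75
tool_pos: [0.5217, -0.2233, 0.0685]
tcp_rot: [-2.488, 1.918, -0.0]
wrist_force: [0.2, -0.5, 0.2]
width: 0.995
```

{"op": "move_arm", "data": {
  "series": "0 0 0 0 0 0 1; 0 0 0 0 0 -0.1 1; 0 0 0 0 0 -0.2 1; 0 0 0 0 0 -0.35 1; 0 0 0 0 0 -0.5 1; 0 0 0 0 0 -0.7 1; 0 0 0 0 0 -0.85 1; 0 0 0 0 0 -0.9 1"
}}

```text
time: 35.55
tool_pos: [0.5232, -0.224, 0.1616]
tcp_rot: [-2.488, 1.917, -0.008]
wrist_force: [0.8, -0.0, 0.4]
width: 0.997
```

```bash
python3 -c "
from h import *
s=cam('scene','scene17')
plan([.6118,-.2018,.175],-75.3)
crop(s,215,140,305,240,6,'s18')"
```

```text
t 35.6 pos [ 0.5231 -0.2239  0.1614] yaw -75.24 tilt 0.27 w 0.997 F [-0.2 -0.8  0.1]
shift [ 0.013 -0.914 -0.133] turn [-0.0017 -0.0015  0.0005]
```

View pics/s18.png

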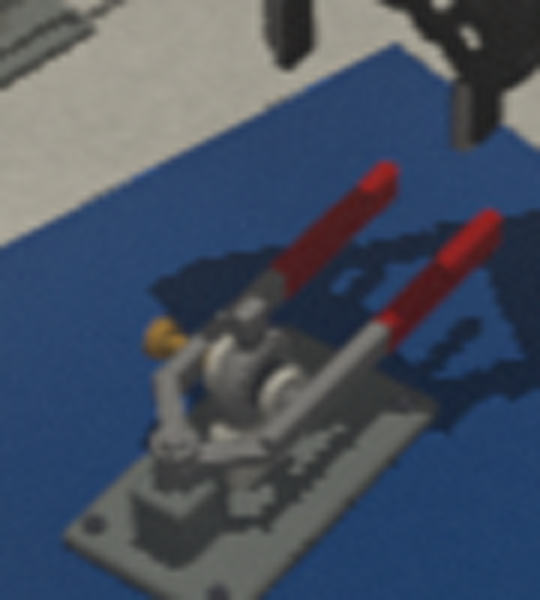

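The tongs are open again, and the watch stands at crop (240,370) with no seam visible. I need to find where along y it now stands.

```bash
python3 -c "
from h import *
t=cam('top','top17');s=load('scene17')
crop(s,240,180,275,220,16,'s19');crop(t,270,175,325,225,12,'t19')
u=np.array([.9673,.2538,0]);v=np.array([-.2538,.9673,0])
c=np.array([.612,-.2008,0])
for k in (-4,-2,0,2,4):
  p=c+v*k/1000+np.array([0,0,.1045])
  print(k,((proj(s,[p])[0]-[240,180]+.5)*16).round(0),((proj(t,[p])[0]-[270,175]+.5)*12).round(0))"
```

```text
-4 [252. 169.] [397. 377.]
-2 [262. 174.] [387. 379.]
0 [273. 179.] [378. 382.]
2 [283. 185.] [369. 384.]
4 [293. 190.] [359. 386.]
```

View pics/s19.png

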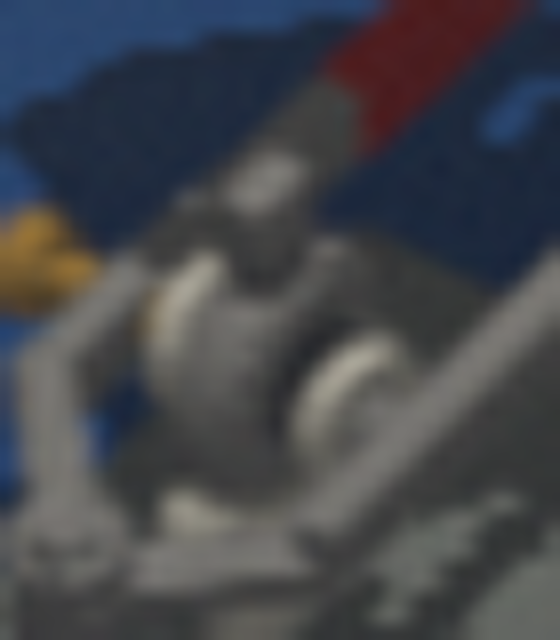

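View pics/t19.png

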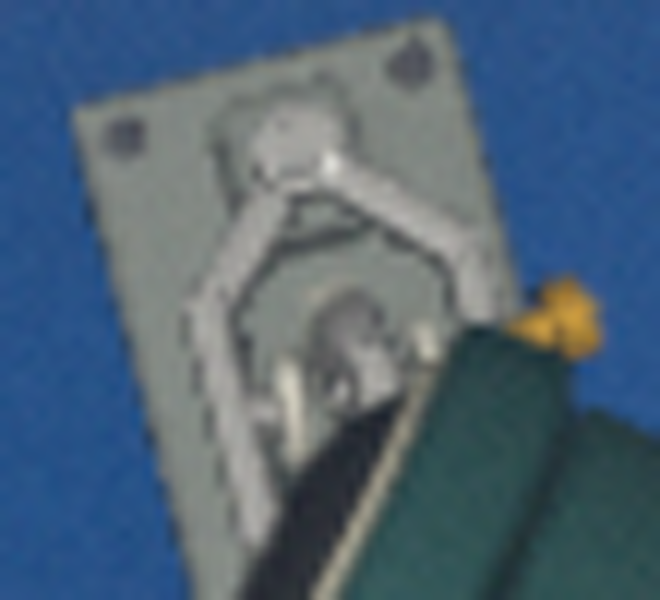

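{"op": "move_arm", "data": {
  "series": "0 0 0 0 -0.1 -0.1 1; 0 0 0 0 -0.22 -0.13 0.6; 0 0 0 0.01 -0.36 -0.13 0.2; 0 0 0 0.01 -0.5 -0.13 -0.2; 0 0 0 0.01 -0.64 -0.13 -0.4; 0 0 0 0.01 -0.78 -0.13 -0.4; 0 0 0 0.01 -0.88 -0.13 -0.4; 0 0 0 0.013 -0.91 -0.13 -0.4"
}}

```text
time: 36.45
tool_pos: [0.6112, -0.2008, 0.171]
tcp_rot: [-2.489, 1.917, 0.0]
wrist_force: [-0.6, 0.1, 0.6]
width: 0.3
```

{"op": "move_arm", "data": {
  "series": "0 0 0 0 0 0.05 -0.4; 0 0 0 0 0 0.12 -0.4; 0 0 0 0 0 0.2 -0.4; 0 0 0 0 0 0.28 -0.4; 0 0 0 0 0 0.34 -0.4; 0 0 0 0 0 0.38 -0.4; 0 0 0 0 0 0.4 -0.4; 0 0 0 0 0 0.4 -0.4"
}}

```text
time: 37.25
tool_pos: [0.6098, -0.2013, 0.1309]
tcp_rot: [2.488, -1.918, -0.001]
wrist_force: [0.6, -0.6, 0.1]
width: 0.303
```

```bash
python3 -c "
from h import *
s=cam('scene','scene18')
plan([.6118,-.2018,.1125],-75.3)
crop(s,225,150,285,220,9,'s20')"
```

```text
t 37.3 pos [ 0.61   -0.2014  0.1314] yaw -75.24 tilt 0.01 w 0.295 F [ 0.9 -0.2 -0.3]
shift [ 0.009 -0.016  0.189] turn [-0.0001 -0.      0.0005]
```

View pics/s20.png

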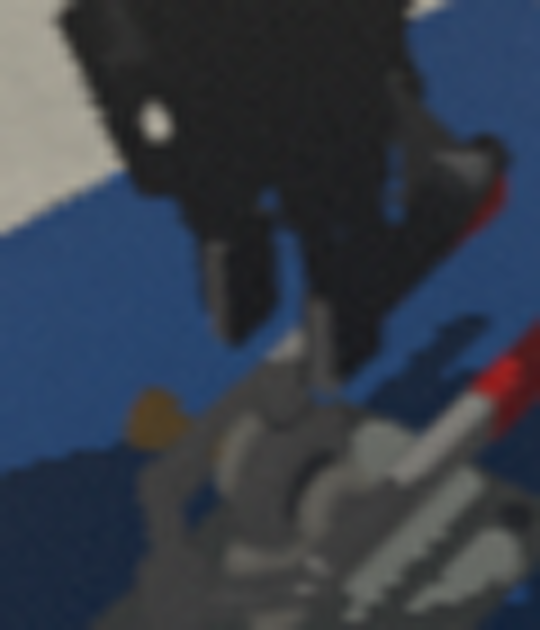

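The bail top at crop (290,345) lies between the fingertips. I'm descending and gripping.

{"op": "move_arm", "data": {
  "series": "0 0 0 0.005 -0.01 0.03 -0.4; 0 0 0 0.009 -0.016 0.07 -0.4; 0 0 0 0.009 -0.016 0.11 -0.4; 0 0 0 0.009 -0.016 0.14 -0.4; 0 0 0 0.009 -0.016 0.165 -0.4; 0 0 0 0.009 -0.016 0.18 -0.4; 0 0 0 0.009 -0.016 0.18 -0.4; 0 0 0 0.009 -0.016 0.18 -0.4"
}}

```text
time: 38.1
tool_pos: [0.6118, -0.2018, 0.1133]
tcp_rot: [2.488, -1.918, 0.0]
wrist_force: [0.2, -0.1, 0.3]
width: 0.303
```

{"op": "move_arm", "data": {
  "series": "0 0 0 0 0 0 -0.5; 0 0 0 0 0 0 -0.6; 0 0 0 0 0 0 -0.7; 0 0 0 0 0 0 -0.8; 0 0 0 0 0 0 -1; 0 0 0 0 0 0 -1; 0 0 0 0 0 0 -1; 0 0 0 0 0 0 -1",
  "squeeze": 35
}}

```text
time: 38.9
tool_pos: [0.6119, -0.2018, 0.1135]
tcp_rot: [-2.488, 1.918, -0.0]
wrist_force: [0.3, -0.2, 2.4]
width: 0.088
```

```bash
python3 -c "
from h import *
s=cam('scene','scene19')
plan([.6118,-.2018,.1125],-75.3)
crop(s,225,150,285,220,9,'s21')"
```

```text
t 38.95 pos [ 0.6119 -0.2017  0.1135] yaw -75.24 tilt 0.01 w 0.088 F [-0.8  1.   1.2]
shift [0.    0.001 0.01 ] turn [-0.0001 -0.      0.0005]
```

View pics/s21.png

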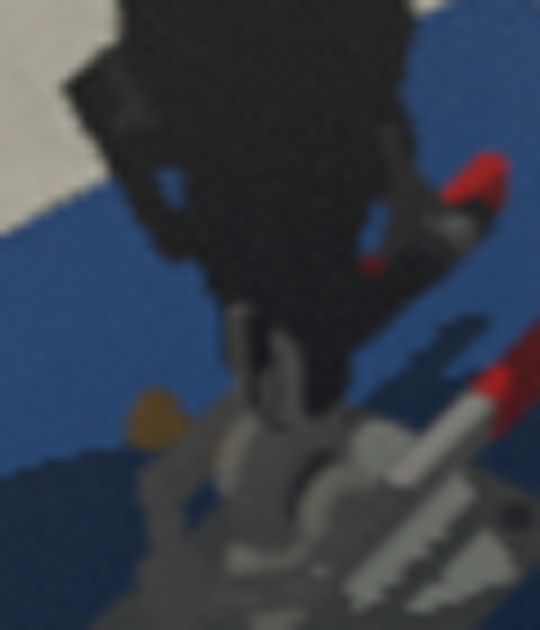

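{"op": "move_arm", "data": {
  "series": "0 0 0 0 0 -0.05 -1; 0 0 0 0 0 -0.12 -1; 0 0 0 0 0 -0.22 -1; 0 0 0 0 0 -0.34 -1; 0 0 0 0 0 -0.46 -1; 0 0 0 0 0 -0.58 -1; 0 0 0 0 0 -0.68 -1; 0 0 0 0 0 -0.7 -1"
}}

```text
time: 39.75
tool_pos: [0.6129, -0.2022, 0.1858]
tcp_rot: [-2.487, 1.917, -0.005]
wrist_force: [0.5, -0.8, -1.7]
width: 0.092
```

{"op": "move_arm", "data": {
  "series": "0 0 0.02 -0.08 -0.02 0 -1; 0 0 0.05 -0.2 -0.05 0 -1; 0 0 0.08 -0.33 -0.08 0 -1; 0 0 0.1 -0.46 -0.11 0 -1; 0 0 0.109 -0.59 -0.15 0 -1; 0 0 0.109 -0.72 -0.18 0 -1; 0 0 0.109 -0.84 -0.22 0 -1; 0 0 0.109 -0.96 -0.25 0 -1"
}}

```text
time: 40.55
tool_pos: [0.6114, -0.1017, 0.1831]
tcp_rot: [2.254, -2.188, -0.0]
wrist_force: [0.1, -0.2, -1.2]
width: 0.09
```

```bash
python3 -c "
from h import *
s=cam('scene','scene20')
plan([.6089,.2418,.18],-88.3)
cv2.imwrite('pics/s22.png',s['pixels'][:,:,::-1])"
```

```text
t 40.6 pos [ 0.6114 -0.0998  0.1831] yaw -88.26 tilt 0.09 w 0.093 F [-1.1  1.6 -1.1]
shift [-3.415 -0.079  0.037] turn [0.0002 0.0008 0.0003]
```

View pics/s22.png

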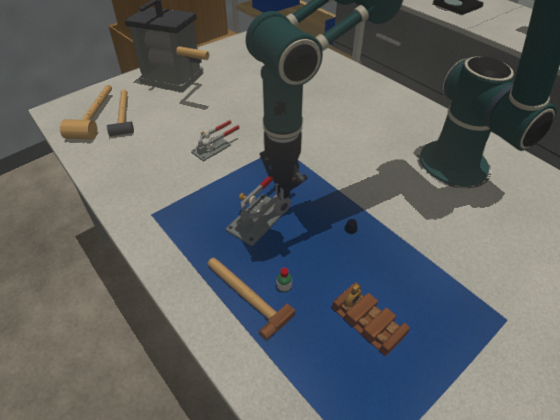

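{"op": "move_arm", "data": {
  "series": "0 0 0 -0.1 0 0 -1; 0 0 0 -0.22 0 0 -1; 0 0 0 -0.34 0 0 -1; 0 0 0 -0.46 0 0 -1; 0 0 0 -0.58 -0.02 0 -1; 0 0 0 -0.7 -0.02 0 -1; 0 0 0 -0.82 -0.02 0 -1; 0 0 0 -0.94 -0.02 0 -1"
}}

```text
time: 41.4
tool_pos: [0.6107, -0.0075, 0.1833]
tcp_rot: [2.254, -2.189, -0.0]
wrist_force: [0.3, -0.3, -0.1]
width: 0.091
```

{"op": "move_arm", "data": {
  "series": "0 0 0 -0.12 0 0 -1; 0 0 0 -0.24 0 0 -1; 0 0 0 -0.36 0 0 -1; 0 0 0 -0.48 -0.02 0 -1; 0 0 0 -0.6 -0.02 0 -1; 0 0 0 -0.72 -0.02 0 -1; 0 0 0 -0.84 -0.02 0 -1; 0 0 0 -0.96 -0.02 0 -1"
}}

```text
time: 42.2
tool_pos: [0.6098, 0.0885, 0.1832]
tcp_rot: [2.254, -2.189, -0.0]
wrist_force: [-0.8, -0.1, -0.5]
width: 0.087
```

{"op": "move_arm", "data": {
  "series": "0 0 0 -0.12 0 0 -1; 0 0 0 -0.24 0 0 -1; 0 0 0 -0.36 0 0 -1; 0 0 0 -0.48 -0.02 0 -1; 0 0 0 -0.6 -0.02 0 -1; 0 0 0 -0.72 -0.02 0 -1; 0 0 0 -0.84 -0.02 0 -1; 0 0 0 -0.92 -0.02 0 -1"
}}

```text
time: 43.0
tool_pos: [0.6091, 0.1807, 0.1833]
tcp_rot: [-2.254, 2.188, 0.0]
wrist_force: [0.2, -0.2, -1.0]
width: 0.091
```

```bash
python3 -c "
from h import *
plan([.6087,.2423,.13],-88.3)"
```

```text
t 43.0 pos [0.6091 0.1807 0.1833] yaw -88.29 tilt 0.01 w 0.091 F [ 0.2 -0.2 -1. ]
shift [-0.615 -0.014  0.533] turn [0.     0.0001 0.0001]
```

{"op": "move_arm", "data": {
  "series": "0 0 0 -0.12 0 0 -1; 0 0 0 -0.25 0 0 -1; 0 0 0 -0.38 0 0 -1; 0 0 0 -0.5 -0.01 0.1 -1; 0 0 0 -0.58 -0.01 0.25 -1; 0 0 0 -0.612 -0.014 0.4 -1; 0 0 0 -0.612 -0.014 0.53 -1; 0 0 0 -0.612 -0.014 0.53 -1"
}}

```text
time: 43.8
tool_pos: [0.6063, 0.2396, 0.126]
tcp_rot: [2.249, -2.184, -0.005]
wrist_force: [-1.5, 0.2, -0.5]
width: 0.09
```

```bash
python3 -c "
from h import *
s=cam('scene','scene21')
plan([.6087,.242,.0875],-88.3)
crop(s,360,250,430,360,6,'s23')"
```

```text
t 43.85 pos [0.6073 0.2397 0.1276] yaw -88.34 tilt 0.27 w 0.089 F [-0.7 -1.2 -1.2]
shift [-0.023 -0.017  0.401] turn [ 0.0021 -0.0008 -0.0003]
```

View pics/s23.png

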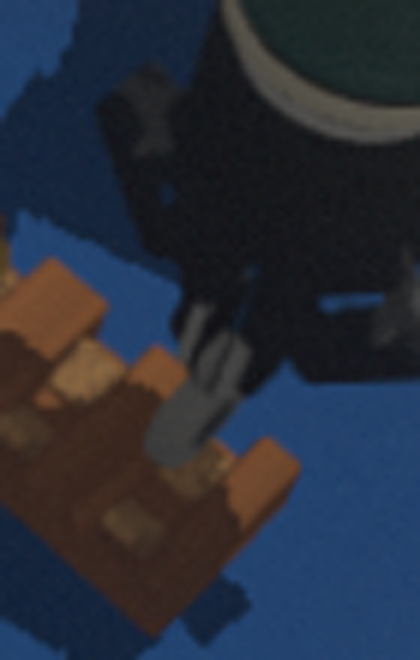

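{"op": "move_arm", "data": {
  "series": "0 0 0 0 0 0.04 -1; 0 0 0 0 0 0.1 -1; 0 0 0 0 0 0.16 -1; 0 0 0 0 0 0.22 -1; 0 0 0 0 0 0.27 -1; 0 0 0 0 0 0.3 -1; 0 0 0 0 0 0.32 -1; 0 0 0 0 0 0.32 -1"
}}

```text
time: 44.65
tool_pos: [0.6086, 0.2407, 0.0979]
tcp_rot: [2.253, -2.188, -0.0]
wrist_force: [-0.0, 0.4, -1.5]
width: 0.091
```

```bash
python3 -c "
from h import *
s=cam('scene','scene22')
plan([.6087,.242,.0875],-88.3)
crop(s,360,250,430,360,6,'s24')"
```

```text
t 44.7 pos [0.6088 0.2407 0.0982] yaw -88.32 tilt 0.01 w 0.086 F [-0.4  1.1  0.8]
shift [-0.013  0.001  0.107] turn [ 0.     -0.     -0.0001]
```

View pics/s24.png

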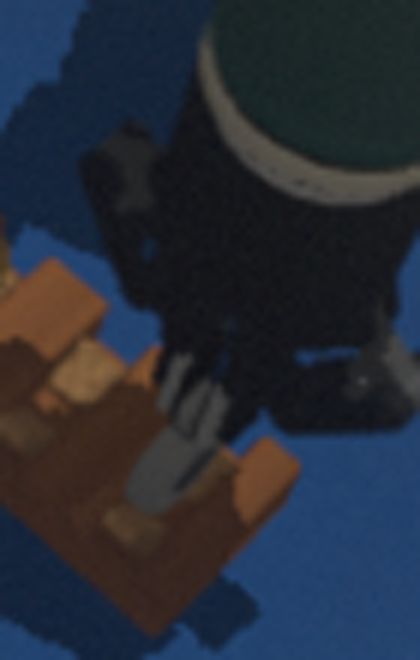

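{"op": "move_arm", "data": {
  "series": "0 0 0 -0.013 0 0.01 -1; 0 0 0 -0.013 0 0.03 -1; 0 0 0 -0.013 0 0.05 -1; 0 0 0 -0.013 0 0.07 -1; 0 0 0 -0.013 0 0.085 -1; 0 0 0 -0.013 0 0.1 -1; 0 0 0 -0.013 0 0.1 -1; 0 0 0 -0.013 0 0.1 -1"
}}

```text
time: 45.5
tool_pos: [0.6087, 0.242, 0.0884]
tcp_rot: [2.254, -2.189, -0.0]
wrist_force: [0.3, -0.4, 0.6]
width: 0.093
```

{"op": "move_arm", "data": {
  "series": "0 0 0 0 0 0.01 -1; 0 0 0 0 0 0.015 -1; 0 0 0 0 0 0.02 -1; 0 0 0 0 0 0.02 -1; 0 0 0 0 0 0.02 -1; 0 0 0 0 0 0.02 -1; 0 0 0 0 0 0.02 -1; 0 0 0 0 0 0.02 -1"
}}

```text
time: 46.3
tool_pos: [0.6091, 0.2422, 0.0883]
tcp_rot: [-2.253, 2.188, -0.0]
wrist_force: [-3.3, -1.1, 9.0]
width: 0.094
```

The watch met the cork V, with 9 N upwards. I'm easing off and releasing it.

{"op": "move_arm", "data": {
  "series": "0 0 0 0 0 -0.015 -1; 0 0 0 0 0 -0.02 -1; 0 0 0 0 0 -0.02 -0.8; 0 0 0 0 0 -0.02 -0.7; 0 0 0 0 0 -0.02 -0.5; 0 0 0 0 0 -0.02 -0.4; 0 0 0 0 0 -0.02 -0.4; 0 0 0 0 0 -0.02 -0.4"
}}

```text
time: 47.1
tool_pos: [0.6087, 0.242, 0.0881]
tcp_rot: [2.254, -2.189, -0.0]
wrist_force: [0.7, 0.5, -0.3]
width: 0.3
```

{"op": "move_arm", "data": {
  "series": "0 0 0 0 0 -0.05 -0.4; 0 0 0 0 0 -0.15 -0.4; 0 0 0 0 0 -0.25 -0.4; 0 0 0 0 0 -0.4 -0.4; 0 0 0 0 0 -0.55 -0.4; 0 0 0 0 0 -0.7 -0.4; 0 0 0 0 0 -0.85 -0.4; 0 0 0 0 0 -0.95 -0.4"
}}

```text
time: 47.9
tool_pos: [0.6095, 0.2423, 0.1858]
tcp_rot: [-2.252, 2.187, -0.002]
wrist_force: [0.3, 0.2, -0.0]
width: 0.296
```

{"op": "move_arm", "data": {
  "series": "0 0 0 0 0.05 0 0; 0 0 0 0 0.15 0 0; 0 0 0 0 0.27 0 0; 0 0 0 0 0.4 0 0; 0 0 0 0 0.55 0 0; 0 0 0 0 0.7 0 0; 0 0 0 0 0.85 0 0; 0 0 0 0 0.95 0 0"
}}

```text
time: 48.7
tool_pos: [0.5119, 0.2391, 0.1829]
tcp_rot: [2.254, -2.188, -0.001]
wrist_force: [0.5, 0.4, 0.2]
width: 0.501
```

```bash
python3 -c "
from h import *
s=cam('scene','scene23');t=cam('top','top23')
plan([.6087,.242,.0875],-88.3)
crop(s,325,275,415,360,6,'s25');crop(t,110,160,345,275,3,'t25');crop(t,110,180,200,235,8,'t26')"
```

```text
t 48.8 pos [0.5122 0.2392 0.1832] yaw -88.28 tilt 0.04 w 0.504 F [ 0.   0.6 -1.2]
shift [ 0.001 -0.967  0.956] turn [ 0.0003 -0.0001  0.0002]
```

View pics/s25.png

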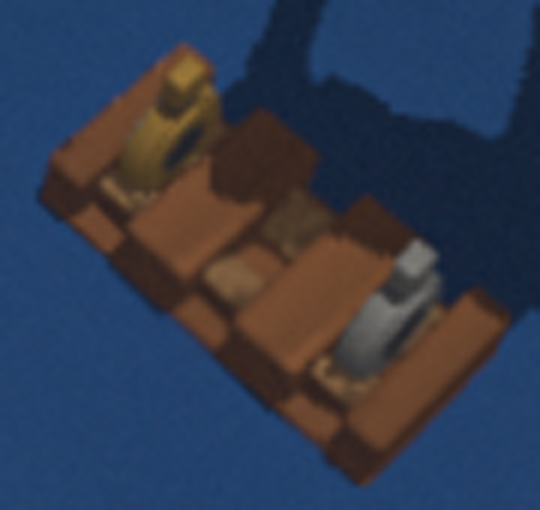

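View pics/t25.png

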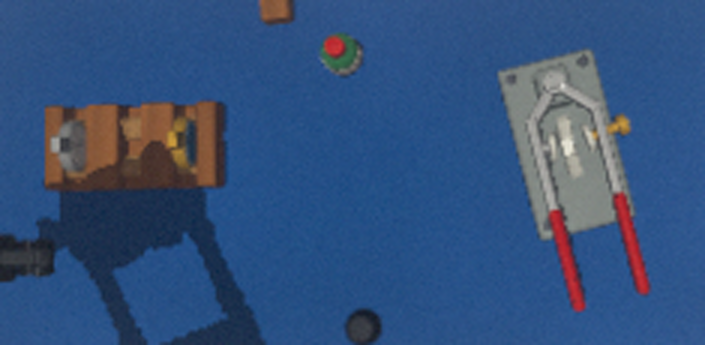

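View pics/t26.png

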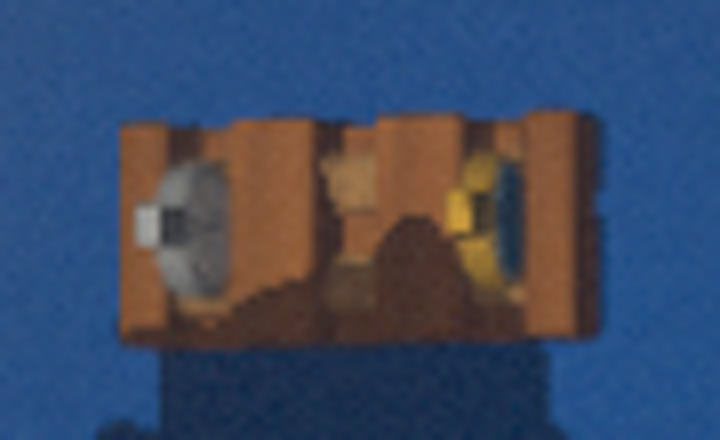

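The steel watch stands upright in its slot, with the bail at top crop (147,224) and scene crop (418,258). That is within a pixel of where it was found, and the back seam is gone. The tongs are open, and the brass watch, loupe, oil bottle and mallet head are where they were. I'm handing in after a last triangulation check.

```bash
python3 -c "
from h import *
t=load('top23');s=load('scene23')
c=lambda P,sc,o:(np.array(P,float)+.5)/sc-.5+np.array(o)
print(tri(t,c([[147,224]],8,(110,180)),s,c([[418,257]],6,(325,275))).round(4))
print(bot.finish_job())"
```

```text
[[0.6068 0.2417 0.0796 0.0015]]
the job is handed in; nothing more can be done
None
```

I put the steel watch in the large bench tongs, let go, and squeezed the red handles in small steps. The back snapped home, the handles opened again, and the watch is back upright in its own end slot of the rack. The job was handed in at about 49 s of the 72 s allowed; no verdict was reported.

- **Snap:** resistance rose from about 41 mm over the handles and gave way at about 34 mm. Wrist z-force dropped from 8.6 to 5.2 N, and one further small step (0.1 to 0.4 mm) met low, flat resistance, so I stopped there. Grip force on the handles is not measured directly, so I read the snap from wrist force and joint torques. In the images the seam between case and back disappeared.
- **Placement:** the bail top triangulates to (0.607, 0.242, 0.080), against the expected slot at about (0.609, 0.242) and a height of 0.0785, so it is upright and within about 3 mm.
- **Everything else:** the handles look open in the last picture. The brass watch, loupe, oil bottle and mallet head look unmoved, and the gripper is clear. I judged these by eye and did not measure the lever angles.

No check failed. The estimates of the tongs' seat along their length disagreed by up to 7 mm between features. I used a middle value, and the cradle centred the watch.

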